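Turn a trolley wheel until its valve stem stands straight up

TASK

The trolley wheel on the bench stand is to be pumped up: push it round by its spokes with the fingertips until the valve is at the very bottom of the rim and its brass stem points straight up at the hub, then leave the wheel still. Keep off the tyre and the valve itself, and do not shift the stand or the things lying around it.

Things in the scene. Friction and masses are not known exactly. Their poses are not given: they have to be found in the camera images.
- stand: loose 6 kg dark tube stand carrying the wheel. Origin on the bench under the hub; x = along the axle, away from the robot; y across the wheel; z up. Base frame 250 (x) by 260 (y), 20 mm high. Before and behind the wheel two 16 mm legs rise from its corners as an upside-down V (feet 240 mm apart) to a 44 mm wide plate at the axle, 45 to 50 mm from the wheel's middle plane.
- hub (a point): centre of the wheel, 170 mm above the bench, axes as the stand's; the upright wheel (297 mm across) lies in its y-z plane. Grey hub of 22 mm radius, 70 mm long (28 mm radius within 20 mm of the middle plane); the axle's nuts and ends reach 67 mm from the middle plane. The stand's plates end 19 mm above the axle, and nothing of the stand is higher.
- spoke (a point): middle of the spoke that stands opposite the valve, 55 mm from the hub's centre; turns with the wheel. Five like straight grey spokes, 72 degrees apart, run from the hub to the rim's inside (88 mm radius, 36 mm wide); each is 14 mm thick in the wheel's plane and 34 mm deep along the axle. The gaps between them are open right through.
- wheel (a joint): turn of the wheel, rad, about the stand's +x (clockwise as the robot sees it), endless; starts at 1.9 to 4.4; 0 and 2 pi both mean valve at the bottom, stem straight up. At 0 the spokes lie at 18, 90, 162, 234, 306 degrees from +y towards +z about the hub and the valve at 270; all turn with it. The hub is stiff (0.18 N m, 3 to 4 N on a spoke) and the wheel stays where it is left.
- valve_tip (a point): free end of the valve stem, 63 mm from the hub's centre in the wheel's middle plane; turns with the wheel. Its z axis is the way the stem points, from the rim to the hub.
- valve: brass valve stem, 8 mm thick (15 mm at its foot), running along a radius from the inside of the rim (88 mm) to 63 mm from the wheel's centre; origin at the wheel's centre
- tyre: black tyre of 47 mm width round the rim, from 101 to 149 mm radius; origin at the wheel's centre
- lever_a: steel tyre lever, 120 x 18 x 8 mm, lying flat; origin under its middle; leave it where it is
- lever_b: second steel tyre lever, same shape; leave it where it is
- spanner: steel open-ended spanner, 170 mm long, lying flat beside the stand; leave it where it is
- gauge: round black pressure gauge, 54 mm across and 23 mm high, lying on its back, with a brass stub ending in a steel chuck that reaches 76 mm from its middle along its -x; origin under the dial's middle; leave it where it is
- sprayer: soapy-water spray bottle, 66 mm across, 175 mm high, white with a trigger head; origin under its middle; leave it where it is
- dish: round steel dish of nuts and washers, 104 mm across, 18 mm high; origin under its middle; leave it where it is
- spool: empty black wire spool standing on its flange, 100 mm across, 72 mm high; leave it where it is
- jar: clear screw-top jar, 70 mm across, 90 mm high; leave it where it is

How it is judged:
By the outcome, as a careful person would: the job done as asked, in the order asked, and still so for the second after the job is handed in, with the robot touching nothing.
It also fails if it takes over 61 s, if anything falls off the work surface, if the arm or the gripper's body presses on something with over 40 N, if the wrist force passes 120 N, or if a joint passes its speed limit or range.

ROBOT

A 6-joint arm with a two-finger parallel gripper is mounted at the origin on the work surface. World frame = base frame: x ahead of the robot, y to its left, z up, the work surface at z = 0. Lengths are in m, angles in rad, forces in N, time in s.
With the tool pointing down it reaches from about 0.325 to 0.85 m from the base axis. Payload 4.4 kg.
Tool frame: the origin (TCP) lies midway between the tips of the shut fingers; the grasp point (between the pads) lies 19 mm behind it (env.hold_point_z is the distance from the TCP to the grasp point, in m); z points along the fingers, y is the line along which they close (so a half turn about z gives the same grasp; the last joint's range is limited). The gripper opens to 94 mm and grips with 3 to 60 N. Pads are 16 mm wide; open, the fingers measure 119 mm over their backs; the gripper's body (75 mm by 177 mm) begins 78 mm behind the grasp point.
Start: joints at [-1.288, 0.207, 1.542, -0, 1.393, -0.15], TCP at [0.242, -0.522, 0.205] pointing down, gripper open.
Joint ranges: [-2.73, 2.73], [-0.86, 2.22], [0.23, 2.46], [-1.11, 4.25], [0.08, 2.63], [-2.82, 2.82]. Speed limits (rad/s): [2.79, 2.79, 3.14, 3.14, 3.14, 3.14].

INTERFACE

Orientations are given as a unit quaternion [x, y, z, w].
In Python, from rig import env, get_image, calibration gives the robot as it stands.
- The arm moves only by the tool move_arm, never from a script. Its argument "rows" is a list of rows, each an object of numbers: "wx", "wy", "wz": the turn, a rotation vector about the tool's x, y, z in rad; "tx", "ty", "tz": the shift along the tool's x, y, z in mm; "claw": the finger opening in mm, from 0 to 94. A call has 1 to 10 rows; each row shifts and turns the commanded pose from where the row before left it, along the tool's axes as they then stand; what a row does not reach is not made up. A row lasts 1/10 s, in which the tool goes at most 50 mm and 8.59 degrees, less where a joint would pass 70% of its speed; a pose out of reach is approached as far as the arm can. A call with a gripper value outside its range is refused whole. The fingers move at their own pace and stop on an object; the grip force is fixed at half the most. Time passes only in rows, so rows that do not move let the fingers close. It gives the time, the measured TCP pose, the force, the opening and the grip force at its end, in the units of the state.
- env.state(): the state, without advancing time (a new reading comes with each control period).
- get_image(name): name is "scene" or "top" or "wrist"; returns the picture (400x640x3 uint8, red, green, blue); there is no depth.
- calibration(name): a dict with "fovy" (degrees; the focal length in pixels is half the picture's height over the tangent of half this angle, whatever the lens; pixels are square), "cx", "cy" (the principal point, pixels), "origin" and "orientation" of the camera in the world. Camera axes: x right, y up, looking along -z (the intrinsics and any distortion apply to the point x, -y, -z); pixel columns grow to the right and rows downward; lengths in m; the calibration is good to about 2 mm. A picture is of the moment at which its call begins: read the wrist's pose just before it. calibration takes no time and is no camera call; for the wrist camera it gives the pose at the moment of the call.
- env.close_job(): hands the job in; it is judged then, once.
The state is a dict: "time": time; "qpos": joint angles; "joint_velocities": joint speeds; "effort": joint torques, N m; "position": TCP position; "orientation": TCP orientation; "contact_force": force on the tool from outside, world axes, zero at the start; "ft_torque": the same for the moment, N m; "finger_gap": finger opening in m; "finger_force": force on a finger pad.
Only numpy, scipy, OpenCV 4.12 (cv2) and the standard library are available. Lean on these libraries where they do the work, as an engineer would, in place of code of your own. Each camera call takes 0.05 s, during which the arm holds its last target. There are 200 camera calls.

## Working session

There is one attempt and no reset: what is moved stays moved. The work goes in short steps, Python scripts to look and compute and a tool call to move; the robot and the scene stay as the last step left them, time stands still between calls to the robot, and variables do not carry over. Pictures are saved under pics/ and viewed, at most 10 in all, crops included, and the job is handed in when it is done.

Besides the shell and the picture viewer there is one more tool, called after ">>>" as name([rows], argument=value, ...), one row to a line, values as JSON. move_arm: Moves the arm, as the interface text tells. Its arguments: {"type":"object","properties":{"rows":{"type":"array"}},"required":["rows"]}

```bash
mkdir -p pics; ls; python3 - <<'E'
from rig import env,get_image,calibration
import cv2
for n in("scene","top"):
    cv2.imwrite(f"pics/{n}0.png",get_image(n)[:,:,::-1]); print(n,calibration(n))
print(env.state())
E
```

```text
pics
scene {'fovy': 50.7369882936495, 'cx': 318.8878476561223, 'cy': 202.01559048547503, 'origin': array([ 1.13299327, -0.89004266,  0.95785206]), 'orientation': array([0.42646831, 0.12182371, 0.24646065, 0.86170814])}
top {'fovy': 55.710635770907636, 'cx': 318.9974968852717, 'cy': 202.8853699677056, 'origin': array([ 3.67330886e-01, -4.63199816e-04,  1.22110911e+00]), 'orientation': array([ 0.05432636, -0.06957335, -0.69542048,  0.71316096])}
{'time': 0.1, 'qpos': array([-1.28749848e+00,  2.07319567e-01,  1.54275280e+00, -1.28411286e-05,
        1.39352174e+00, -1.50475578e-01]), 'joint_velocities': array([-0.00135908, -0.0017461 , -0.00443741, -0.00083446, -0.00054123,
       -0.00122482]), 'effort': array([ 4.36143573e-04, -3.71860135e+01, -2.82293272e+01,  7.01852236e-02,
        3.11141624e-02, -5.13781401e-05]), 'position': array([ 0.24146916, -0.52105892,  0.20444322]), 'orientation': array([ 9.76571396e-01,  2.15191326e-01, -7.27156503e-05, -9.98104662e-04]), 'contact_force': array([-0.55964737,  0.27282592,  0.58872133]), 'ft_torque': array([ 0.00150379, -0.02848104, -0.0366177 ]), 'finger_force': 0.0, 'finger_gap': 0.09399604458395248}
```

View pics/scene0.png

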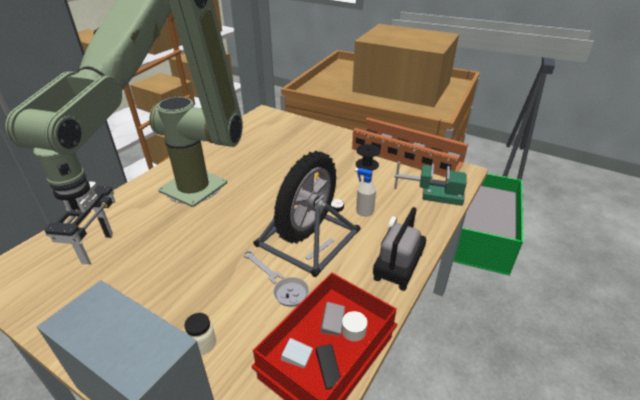

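View pics/top0.png

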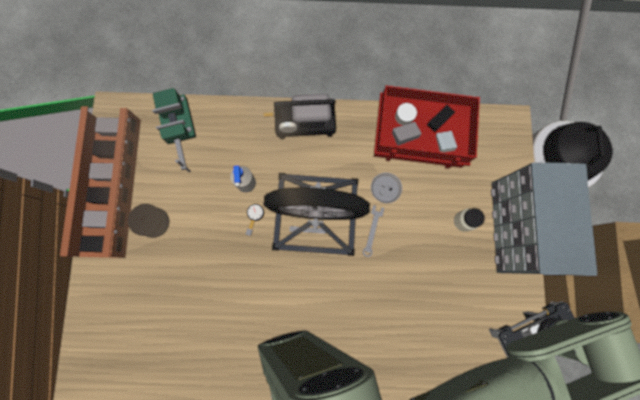

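The scene view shows the wheel at about (307,195) in its stand, with the spanner and dish in front and the sprayer and gauge behind. The top view shows the stand base corners at about (282,175), (358,178), (354,254) and (273,250). Next I'll locate the stand and zoom in on the wheel.

```bash
cat > h.py <<'E'
import numpy as np, cv2
from scipy.spatial.transform import Rotation as R
from rig import env,get_image,calibration
def ray(c,u,v):
    f=200/np.tan(np.radians(c['fovy'])/2)
    d=R.from_quat(c['orientation']).apply([(u-c['cx'])/f,-(v-c['cy'])/f,-1]); return np.array(c['origin']),d/np.linalg.norm(d)
def onz(c,u,v,z):
    o,d=ray(c,u,v); return o+d*(z-o[2])/d[2]
def onplane(c,u,v,p,n):
    o,d=ray(c,u,v); return o+d*((np.array(p)-o)@n)/(d@n)
def proj(c,p):
    f=200/np.tan(np.radians(c['fovy'])/2)
    q=R.from_quat(c['orientation']).inv().apply(np.array(p)-c['origin']); return np.array([c['cx']-f*q[...,0]/q[...,2],c['cy']+f*q[...,1]/q[...,2]]).T
E
python3 - <<'E'
from h import *
t=calibration('top'); P=[]
for u,v in [(282,175),(358,178),(354,254),(273,250)]:
    p=onz(t,u,v,.02); P.append(p); print(p.round(3))
print(np.mean(P,0))
s=cv2.imread('pics/scene0.png')[140:280,235:375]; a=cv2.resize(s,None,fx=4,fy=4,interpolation=cv2.INTER_CUBIC)
cv2.imwrite('pics/crop1.png',a)
s=cv2.imread('pics/top0.png')[160:270,225:405]; cv2.imwrite('pics/crop2.png',cv2.resize(s,None,fx=4,fy=4,interpolation=cv2.INTER_CUBIC))
E
```

```text
[0.67  0.099 0.02 ]
[ 0.667 -0.15   0.02 ]
[ 0.42  -0.138  0.02 ]
[0.426 0.117 0.02 ]
[ 0.54557957 -0.01797714  0.02      ]
```

View pics/crop1.png

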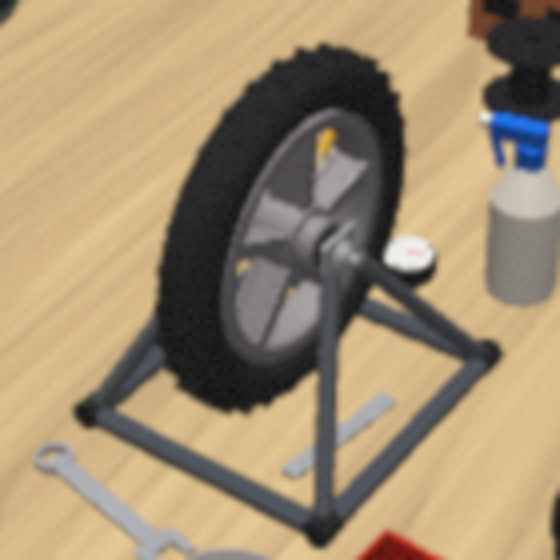

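View pics/crop2.png

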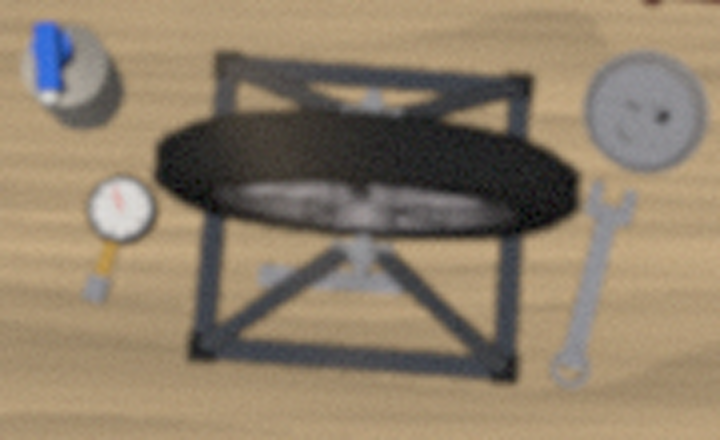

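```bash
python3 - <<'E'
from h import *
from scipy.optimize import least_squares
t=calibration('top'); s=calibration('scene')
ct=np.array([(230,66),(520,86),(504,368),(203,346)])/4+[225,160]-.375
cs=np.array([(322,526),(487,352),(90,411)])/4+[235,140]-.375   # back -y, back +y, front -y
# order top: back+y, back-y, front-y, front+y
L=np.array([[.117,.122,.015],[.117,-.122,.015],[-.117,-.122,.015],[-.117,.122,.015]])
f=lambda p:np.r_[(proj(t,R.from_euler('z',p[2]).apply(L)+[p[0],p[1],0])-ct).ravel(),(proj(s,R.from_euler('z',p[2]).apply(L[[1,0,2]])+[p[0],p[1],0])-cs).ravel()]
r=least_squares(f,[.546,-.018,0]); print(r.x,np.degrees(r.x[2]),r.fun.round(1))
x,y,a=r.x
Rz=R.from_euler('z',a); hub=np.array([x,y,.17])
for u,v in [(327,142),(328,128),(322,158)]:
    p=Rz.inv().apply(onplane(s,u/4+235-.375,v/4+140-.375,hub,Rz.apply([1,0,0]))-hub); th=np.arctan2(p[2],p[1]); print(p,np.hypot(*p[1:]),np.degrees(th),'wheel',(th-np.radians(270))%(2*np.pi))
print(proj(s,hub),(proj(s,hub)-[235,140])*4)
E
```

```text
[ 0.54601681 -0.01460744 -0.04755891] -2.724924846399314 [-0.9 -0.5  0.9  0.   0.9  1.3 -0.7  1.2  0.9  0.9  0.7  0.9  0.3 -0.3]
[2.40008597e-17 4.89274058e-02 5.86341628e-02] 0.07636659014356247 50.15661668588294 wheel 2.4461944296242804
[5.35543864e-17 5.03507473e-02 7.08456035e-02] 0.08691546063086815 54.598174359468324 wheel 2.523714234945565
[-7.04833373e-17  4.20573833e-02  4.74541281e-02] 0.06340913002973804 48.45024733863387 wheel 2.416412666259678
[307.45870566 197.97385674] [289.83482263 231.89542695]
```

The valve shows at scene pixel (317,175). That puts the wheel at about 2.46 rad, the hub at about (0.546, -0.015) and the stand yaw at -2.7°. Lift first and move towards the front of the wheel, which also gives data for the kinematics.

>>> move_arm([
  {"tz":-50,"claw":0},
  {"tz":-50,"claw":0},
  {"tz":-50,"claw":0},
  {"tz":-50,"claw":0},
  {"tx":45,"ty":-40,"claw":0},
  {"tx":45,"ty":-40,"claw":0},
  {"tx":45,"ty":-40,"claw":0},
  {"tx":45,"ty":-40,"claw":0},
  {"tx":45,"ty":-40,"claw":0},
  {"tx":45,"ty":-40,"claw":0},
])

```text
invalid input
```

```bash
python3 - <<'E'
from h import *
s=env.state(); print(s['time'],s['qpos'].round(4).tolist(),s['position'].round(4).tolist(),s['orientation'].round(4).tolist(),s['contact_force'])
c=calibration('wrist'); T=R.from_quat(s['orientation']).inv(); print(c['fovy'],c['cx'],c['cy'],T.apply(c['origin']-s['position']),(T*R.from_quat(c['orientation'])).as_matrix().round(3))
E
```

```text
0.1 [-1.2875, 0.2073, 1.5428, -0.0, 1.3935, -0.1505] [0.2415, -0.5211, 0.2044] [0.9766, 0.2152, -0.0001, -0.001] [-0.55964737  0.27282592  0.58872133]
63.605887542069425 322.0114142434922 199.0213568891103 [ 0.08452693  0.00122159 -0.17834603] [[ 0.002  0.958  0.288]
 [ 1.    -0.002  0.   ]
 [ 0.001  0.288 -0.958]]
```

>>> move_arm([
  {"wx":0,"wy":0,"wz":0,"tx":0,"ty":0,"tz":-50,"claw":0},
  {"wx":0,"wy":0,"wz":0,"tx":0,"ty":0,"tz":-50,"claw":0},
  {"wx":0,"wy":0,"wz":0,"tx":0,"ty":0,"tz":-50,"claw":0},
  {"wx":0,"wy":0,"wz":0,"tx":0,"ty":0,"tz":-50,"claw":0},
  {"wx":0,"wy":0,"wz":0,"tx":35,"ty":-30,"tz":0,"claw":0},
  {"wx":0,"wy":0,"wz":0,"tx":35,"ty":-30,"tz":0,"claw":0},
  {"wx":0,"wy":0,"wz":0,"tx":35,"ty":-30,"tz":0,"claw":0},
  {"wx":0,"wy":0,"wz":0,"tx":35,"ty":-30,"tz":0,"claw":0},
  {"wx":0,"wy":0,"wz":0,"tx":35,"ty":-30,"tz":0,"claw":0},
  {"wx":0,"wy":0,"wz":0,"tx":35,"ty":-30,"tz":0,"claw":0},
])

```text
time: 1.1
position: [0.3568, -0.2682, 0.405]
orientation: [0.977, 0.215, -0.0, -0.0]
contact_force: [0.8, 0.3, -0.6]
finger_gap: 0.0174
finger_force: 0.0
```

```bash
cat > st.py <<'E'
from h import *
import json
s=env.state(); print(s['time'],s['qpos'].round(4).tolist(),s['position'].round(4).tolist(),s['orientation'].round(4).tolist(),s['contact_force'].round(1))
print(R.from_quat(s['orientation']).as_matrix().round(3).tolist())
open('log.txt','a').write(json.dumps([s['qpos'].tolist(),s['position'].tolist(),s['orientation'].tolist()])+'\n')
E
python3 st.py
```

```text
1.1 [-0.8391, -0.1545, 1.5105, 0.0002, 1.7861, 0.2984] [0.3568, -0.2682, 0.405] [0.9766, 0.215, -0.0001, -0.0003] [ 0.8  0.3 -0.6]
[[0.908, 0.42, -0.0], [0.42, -0.908, 0.001], [0.0, -0.001, -1.0]]
```

>>> move_arm([
  {"wx":0,"wy":0,"wz":0.12,"tx":0,"ty":0,"tz":0,"claw":0},
  {"wx":0,"wy":0,"wz":0.12,"tx":0,"ty":0,"tz":0,"claw":0},
  {"wx":0,"wy":0,"wz":0.12,"tx":0,"ty":0,"tz":0,"claw":0},
  {"wx":0,"wy":0,"wz":0.12,"tx":0,"ty":0,"tz":0,"claw":0},
  {"wx":0,"wy":0,"wz":0,"tx":10,"ty":-40,"tz":0,"claw":0},
  {"wx":0,"wy":0,"wz":0,"tx":10,"ty":-40,"tz":0,"claw":0},
  {"wx":0,"wy":0,"wz":0,"tx":10,"ty":-40,"tz":0,"claw":0},
  {"wx":0,"wy":0,"wz":0,"tx":10,"ty":-40,"tz":0,"claw":0},
  {"wx":0,"wy":0.14,"wz":0,"tx":0,"ty":-35,"tz":0,"claw":0},
  {"wx":0,"wy":0.14,"wz":0,"tx":0,"ty":-35,"tz":0,"claw":0},
])

```text
time: 2.1
position: [0.4083, -0.0407, 0.4044]
orientation: [0.99, -0.022, 0.141, 0.002]
contact_force: [-0.4, 0.5, 0.8]
finger_gap: 0.0006
finger_force: 0.0
```

```bash
cat > kin.py <<'E'
from h import *
from scipy.optimize import least_squares
import json
def fk(q,p):
    b,d1,a2,a3,L=p; e=R.from_euler
    A=e('z',q[0]); B=A*e('y',q[1]); C=B*e('y',q[2]); D=C*e('z',q[3])*e('y',q[4]); 
    return A.apply([0,b,d1])+B.apply([0,0,a2])+C.apply([0,0,a3])+D.apply([0,0,L]), D*e('z',q[5])
def fit():
    D=[json.loads(l) for l in open('log.txt')]+[[[-1.2875,.2073,1.5428,0,1.3935,-.1505],[.2415,-.5211,.2044],[.9766,.2152,0,-.001]]]
    r=least_squares(lambda p:np.concatenate([fk(q,p)[0]-x for q,x,o in D]),[.086,.25,.35,.5,.3]); 
    return r.x,np.abs(r.fun).max(),D
def ik(x,Rm,p,Q,q0):   # Q const: R_tool = fk_R * Q
    lo=np.array([-2.73,-.86,.23,-1.11,.08,-2.82]);hi=np.array([2.73,2.22,2.46,4.25,2.63,2.82])
    def f(q):
        a,Ra=fk(q,p); return np.r_[(a-x)*5,((Ra*Q).inv()*Rm).as_rotvec()]
    r=least_squares(f,np.clip(q0,lo+.01,hi-.01),bounds=(lo,hi)); return r.x,np.abs(r.fun).max()
E
python3 st.py; python3 - <<'E'
from kin import *
p,e,D=fit(); print(p,e)
Qs=[fk(q,p)[1].inv()*R.from_quat(o) for q,x,o in D]
print([Q.as_rotvec().round(3) for Q in Qs])
Q=Qs[1]; hub=np.array([.546,-.0146,.17]); Rz=R.from_euler('z',-.0476)
q0=np.array(D[1][0])
for t in (45,50,55,60,65,70):
  th=np.radians(t)
  Rm=Rz*R.from_matrix(np.array([[np.cos(th),0,np.sin(th)],[0,-1,0],[np.sin(th),0,-np.cos(th)]]).T)
  for l in ([0,-27,42],[0,35,42]):
    x=hub+Rz.apply(np.array(l)/1000); print(t,l,*[(a.round(2),round(b,4)) for a,b in [ik(x,Rm,p,Q,q0)]])
E
```

```text
2.1 [-0.3948, -0.4628, 1.7629, 0.0974, 1.5763, 1.2349] [0.4083, -0.0407, 0.4044] [0.9898, -0.0224, 0.1405, 0.0021] [-0.4  0.5  0.8]
[[0.96, -0.045, 0.278], [-0.044, -0.999, -0.011], [0.278, -0.002, -0.961]]
[0.08830854 0.21258418 0.36499198 0.50267494 0.27706905] 0.004291487004531948
[array([-0.   ,  0.   ,  1.571]), array([-0.   ,  0.   ,  1.571]), array([-0.   ,  0.   ,  1.571])]
45 [0, -27, 42] (array([-0.35, -0.4 ,  2.26,  0.4 ,  0.56,  1.01]), np.float64(0.0))
45 [0, 35, 42] (array([-0.17, -0.39,  2.25,  0.18,  0.51,  1.33]), np.float64(0.0))
50 [0, -27, 42] (array([-0.36, -0.44,  2.32,  0.54,  0.48,  0.87]), np.float64(0.0))
50 [0, 35, 42] (array([-0.17, -0.43,  2.32,  0.25,  0.4 ,  1.26]), np.float64(0.0))
55 [0, -27, 42] (array([-0.38, -0.48,  2.38,  0.75,  0.4 ,  0.67]), np.float64(0.0))
55 [0, 35, 42] (array([-0.18, -0.46,  2.38,  0.38,  0.29,  1.13]), np.float64(0.0))
60 [0, -27, 42] (array([-0.39, -0.5 ,  2.44,  1.04,  0.34,  0.38]), np.float64(0.0))
60 [0, 35, 42] (array([-0.19, -0.49,  2.43,  0.67,  0.19,  0.84]), np.float64(0.0))
65 [0, -27, 42] (array([-0.4 , -0.49,  2.46,  1.29,  0.32,  0.13]), np.float64(0.0308))
65 [0, 35, 42] (array([-0.18, -0.48,  2.46,  1.14,  0.13,  0.38]), np.float64(0.0228))
70 [0, -27, 42] (array([-0.4 , -0.46,  2.46,  1.51,  0.32, -0.09]), np.float64(0.0733))
70 [0, 35, 42] (array([-0.17, -0.45,  2.46,  1.83,  0.1 , -0.31]), np.float64(0.0632))
```

Reachable with about a 50° tilt. Tilt in place, then look with the wrist camera.

>>> move_arm([
  {"wx":0,"wy":0.12,"wz":0,"tx":0,"ty":0,"tz":0,"claw":0},
  {"wx":0,"wy":0.12,"wz":0,"tx":0,"ty":0,"tz":0,"claw":0},
  {"wx":0,"wy":0.12,"wz":0,"tx":0,"ty":0,"tz":0,"claw":0},
  {"wx":0,"wy":0.12,"wz":0,"tx":0,"ty":0,"tz":0,"claw":0},
  {"wx":0,"wy":0.12,"wz":0,"tx":0,"ty":0,"tz":0,"claw":0},
  {"wx":0,"wy":0.0,"wz":0,"tx":0,"ty":0,"tz":0,"claw":0},
])

```text
time: 2.7
position: [0.4367, -0.049, 0.4033]
orientation: [0.91, -0.022, 0.414, 0.006]
contact_force: [-0.6, 0.3, -1.1]
finger_gap: 0.0003
finger_force: 0.0
```

```bash
python3 st.py; cat > wr.py <<'E'
from h import *
import sys,json
c=calibration('wrist'); im=get_image('wrist')[:,:,::-1].copy()
n=sys.argv[1]; cv2.imwrite(f'pics/{n}.png',im)
json.dump({k:np.array(v).tolist() for k,v in c.items()},open(f'pics/{n}.json','w'))
hub=np.array([.546,-.0146,.17]); print('hub px',proj(c,hub))
E
python3 wr.py w1
```

```text
2.7 [-0.7032, -0.8579, 2.1486, 0.5286, 1.1717, 0.8821] [0.4367, -0.049, 0.4033] [0.91, -0.0221, 0.4139, 0.006] [-0.6  0.3 -1.1]
[[0.656, -0.045, 0.753], [-0.035, -0.999, -0.029], [0.754, -0.007, -0.657]]
hub px [294.86663434 243.7637461 ]
```

View pics/w1.png

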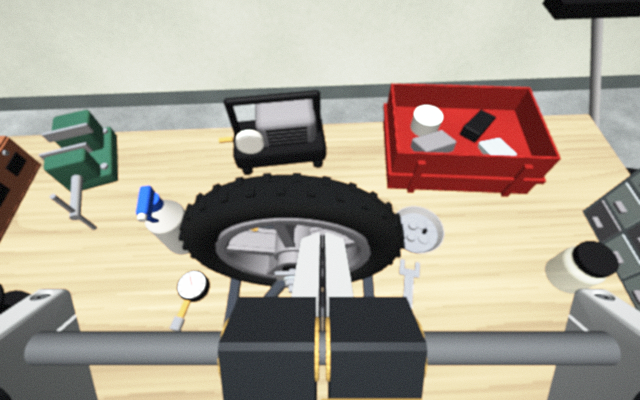

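The wrist view shows the wheel at about (290,230), partly hidden by the fingers, with brass at about (235,240). I'll drop straight down to the pre-entry point and look again.

>>> move_arm([
  {"wx":0,"wy":0,"wz":0,"tx":-23,"ty":0,"tz":20,"claw":0},
  {"wx":0,"wy":0,"wz":0,"tx":-23,"ty":0,"tz":20,"claw":0},
  {"wx":0,"wy":0.03,"wz":0,"tx":-23,"ty":0,"tz":20,"claw":0},
  {"wx":0,"wy":0,"wz":0,"tx":0,"ty":0,"tz":0,"claw":0},
])

```text
time: 3.15
position: [0.4408, -0.0468, 0.3084]
orientation: [0.906, -0.02, 0.423, 0.004]
contact_force: [-0.7, 0.5, -1.4]
finger_gap: 0.0009
finger_force: 0.0
```

```bash
python3 st.py; python3 wr.py w2; python3 -c "
import cv2
a=cv2.imread('pics/w2.png')[60:300,150:470]; cv2.imwrite('pics/w2c.png',cv2.resize(a,None,fx=2.5,fy=2.5,interpolation=cv2.INTER_CUBIC))"
```

```text
3.15 [-0.7041, -0.8589, 2.3465, 0.6067, 0.9949, 0.7502] [0.4408, -0.0468, 0.3084] [0.9057, -0.0201, 0.4234, 0.0038] [-0.7  0.5 -1.4]
[[0.641, -0.04, 0.767], [-0.033, -0.999, -0.024], [0.767, -0.01, -0.641]]
hub px [291.01672305 215.443531  ]
```

View pics/w2c.png

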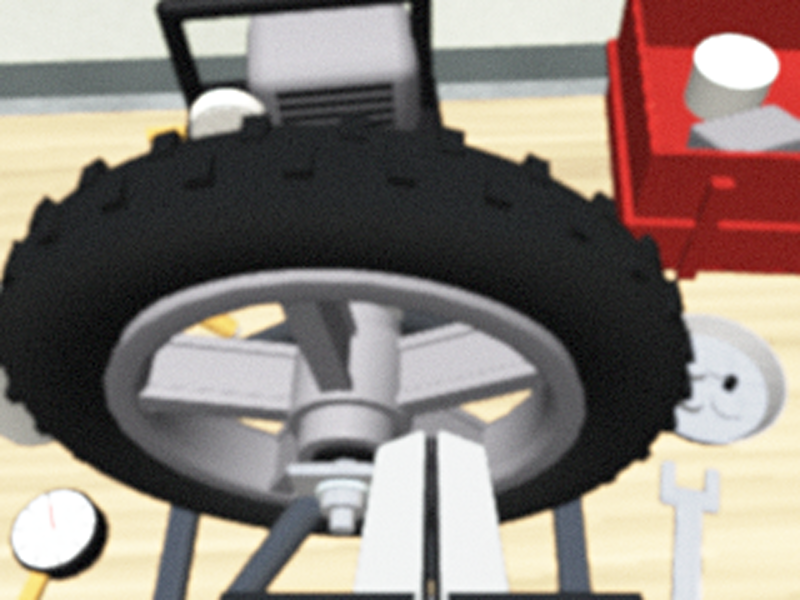

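Left and right spokes show at crop (220,370) and (470,365), the top spoke at (345,350), the brass valve at (215,325) and the axle end at (342,520). I'll check the predictions against these.

```bash
python3 - <<'E'
from h import *
import json
c=json.load(open('pics/w2.json')); hub=np.array([.546,-.0146,.17]); Rz=R.from_euler('z',-.0476)
P=lambda l:((proj(c,hub+Rz.apply(np.array(l)/1000))-[150,60])*2.5+.75).round(0)
print('axle end',P([-67,0,0]),'hub front',P([-35,0,22]),P([-35,22,0]))
for a in (0,45,90,135,180): print('rim',a,P([-18,88*np.cos(np.radians(a)),88*np.sin(np.radians(a))]), 'tyre out', P([0,149*np.cos(np.radians(a)),149*np.sin(np.radians(a))]))
u=lambda x,y:(150+x/2.5-.3,60+y/2.5-.3)
def on(l,pts):
  for x,y in pts:
    p=Rz.inv().apply(onplane(c,*u(x,y),hub+Rz.apply([l/1000,0,0]),Rz.apply([1,0,0]))-hub)*1000; print(l,(x,y),p.round(1),np.degrees(np.arctan2(p[2],p[1])).round(1),np.hypot(p[1],p[2]).round(1))
on(-18,[(106,395),(585,400),(345,270)])   # rim outer front extremes
on(-17,[(142,408),(298,412),(405,412),(535,375),(330,390),(352,390)]) # front lower edges of left/right spokes
on(-67,[(342,528)])
E
```

```text
axle end [343. 530.] hub front [343. 436.] [297. 459.]
rim 0 [154. 424.] tyre out [ 29. 388.]
rim 45 [172. 347.] tyre out [ 24. 235.]
rim 90 [327. 307.] tyre out [308. 139.]
rim 135 [500. 348.] tyre out [630. 235.]
rim 180 [549. 425.] tyre out [681. 390.]
-18 (106, 395) [-18.  100.4  25.3] 14.2 103.6
-18 (585, 400) [ -18.  -100.4   22.5] 167.4 102.9
-18 (345, 270) [-18.   -8.3 108.6] 94.4 108.9
-17 (142, 408) [-17.   89.5  12.4] 7.9 90.3
-17 (298, 412) [-17.   22.2   9.4] 22.9 24.1
-17 (405, 412) [-17.  -24.4   9.7] 158.3 26.3
-17 (535, 375) [-17.  -77.8  40.8] 152.3 87.8
-17 (330, 390) [-17.    6.   28.4] 78.0 29.0
-17 (352, 390) [-17.   -3.1  28.4] 96.3 28.6
-67 (342, 528) [-67.    0.2   2.6] 86.4 2.6
```

Hub pose confirmed; the spokes lie at roughly 10°, 82° and 154°. I'll go in along the tool axis through the gap beside the top spoke on the -y side.

>>> move_arm([
  {"wx":0,"wy":0,"wz":0,"tx":-2,"ty":-6,"tz":20,"claw":0},
  {"wx":0,"wy":0,"wz":0,"tx":-2,"ty":-5,"tz":20,"claw":0},
  {"wx":0,"wy":0,"wz":0,"tx":0,"ty":0,"tz":20,"claw":0},
  {"wx":0,"wy":0,"wz":0,"tx":0,"ty":0,"tz":20,"claw":0},
  {"wx":0,"wy":0,"wz":0,"tx":0,"ty":0,"tz":0,"claw":0},
])

```text
time: 3.7
position: [0.5057, -0.0405, 0.2656]
orientation: [0.903, -0.018, 0.429, 0.007]
contact_force: [0.1, 0.9, -0.7]
finger_gap: 0.0008
finger_force: 0.0
```

```bash
cat >> st.py <<'E'
hub=np.array([.546,-.0146,.17]); Rz=R.from_euler('z',-.0476)
print('hubframe mm',(Rz.inv().apply(s['position']-hub)*1000).round(1)); M=(Rz.inv()*R.from_quat(s['orientation'])).as_matrix()
def tool(d): print('to',d,'tool shift',(M.T@(np.array(d)-Rz.inv().apply(s['position']-hub)*1000)).round(1))
import sys
for a in sys.argv[1:]: tool(eval(a))
E
python3 st.py [0,-24,46]
```

```text
3.7 [-0.4902, -0.5748, 2.3282, 0.6025, 0.6431, 0.7734] [0.5057, -0.0405, 0.2656] [0.9029, -0.0185, 0.4294, 0.007] [ 0.1  0.9 -0.7]
[[0.631, -0.039, 0.775], [-0.027, -0.999, -0.028], [0.776, -0.003, -0.631]]
hubframe mm [-39.1 -27.8  95.6]
to [0, -24, 46] tool shift [-13.8  -3.3  61.6]
```

>>> move_arm([
  {"wx":0,"wy":0,"wz":0,"tx":-7,"ty":-1,"tz":0,"claw":0},
  {"wx":0,"wy":0,"wz":0,"tx":-7,"ty":-2,"tz":0,"claw":0},
  {"wx":0,"wy":0,"wz":0,"tx":0,"ty":0,"tz":12,"claw":0},
  {"wx":0,"wy":0,"wz":0,"tx":0,"ty":0,"tz":12,"claw":0},
  {"wx":0,"wy":0,"wz":0,"tx":0,"ty":0,"tz":12,"claw":0},
  {"wx":0,"wy":0,"wz":0,"tx":0,"ty":0,"tz":0,"claw":0},
])

```text
time: 4.3
position: [0.5223, -0.0385, 0.2292]
orientation: [0.903, -0.02, 0.429, 0.007]
contact_force: [0.2, -0.5, 0.3]
finger_gap: 0.0001
finger_force: 0.0
```

```bash
python3 st.py [0,-24,46]
```

```text
4.3 [-0.4478, -0.4565, 2.3457, 0.6838, 0.5093, 0.6901] [0.5223, -0.0385, 0.2292] [0.9032, -0.0199, 0.4287, 0.0073] [ 0.2 -0.5  0.3]
[[0.632, -0.042, 0.774], [-0.03, -0.999, -0.03], [0.775, -0.004, -0.632]]
hubframe mm [-22.5 -25.   59.2]
to [0, -24, 46] tool shift [ 4.  -0.8 25.8]
```

>>> move_arm([
  {"wx":0,"wy":0,"wz":0,"tx":1,"ty":0,"tz":13,"claw":0},
  {"wx":0,"wy":0,"wz":0,"tx":1,"ty":0,"tz":13,"claw":0},
  {"wx":0,"wy":0,"wz":0,"tx":0,"ty":0,"tz":0,"claw":0},
  {"wx":0,"wy":0,"wz":0,"tx":0,"ty":-5,"tz":0,"claw":0},
  {"wx":0,"wy":0,"wz":0,"tx":0,"ty":-5,"tz":0,"claw":0},
  {"wx":0,"wy":0,"wz":0,"tx":0,"ty":-5,"tz":0,"claw":0},
  {"wx":0,"wy":0,"wz":0,"tx":0,"ty":-5,"tz":0,"claw":0},
])

```text
time: 5.0
position: [0.5445, -0.0203, 0.2154]
orientation: [0.903, -0.02, 0.43, 0.009]
contact_force: [0.7, -5.6, -1.0]
finger_gap: 0.0003
finger_force: 2.0
```

```bash
python3 st.py [0,30,44]
```

```text
5.0 [-0.3451, -0.3591, 2.3218, 0.6564, 0.3879, 0.7586] [0.5445, -0.0203, 0.2154] [0.9027, -0.02, 0.4297, 0.009] [ 0.7 -5.6 -1. ]
[[0.63, -0.044, 0.775], [-0.028, -0.999, -0.033], [0.776, -0.001, -0.63]]
hubframe mm [-1.3 -5.7 45.4]
to [0, 30, 44] tool shift [ -0.2 -35.7   2. ]
```

It is pushing the spoke at about 5 N. Continue the stroke.

>>> move_arm([
  {"wx":0,"wy":0,"wz":0,"tx":0,"ty":-5,"tz":0,"claw":0},
  {"wx":0,"wy":0,"wz":0,"tx":0,"ty":-5,"tz":0,"claw":0},
  {"wx":0,"wy":0,"wz":0,"tx":0,"ty":-5,"tz":0,"claw":0},
  {"wx":0,"wy":0,"wz":0,"tx":0,"ty":-5,"tz":0,"claw":0},
  {"wx":0,"wy":0,"wz":0,"tx":-1,"ty":-5,"tz":1,"claw":0},
  {"wx":0,"wy":0,"wz":0,"tx":-1,"ty":-5,"tz":1,"claw":0},
  {"wx":0,"wy":0,"wz":0,"tx":-1,"ty":-5,"tz":1,"claw":0},
  {"wx":0,"wy":0,"wz":0,"tx":0,"ty":0,"tz":0,"claw":0},
])

```text
time: 5.8
position: [0.5469, 0.0157, 0.2119]
orientation: [0.903, -0.02, 0.43, 0.008]
contact_force: [0.5, -1.4, 1.2]
finger_gap: 0.0004
finger_force: 0.6
```

```bash
python3 st.py [0,30,44]
```

```text
5.8 [-0.2169, -0.341, 2.319, 0.4612, 0.3128, 1.0205] [0.5469, 0.0157, 0.2119] [0.9025, -0.0196, 0.4301, 0.0078] [ 0.5 -1.4  1.2]
[[0.629, -0.042, 0.776], [-0.029, -0.999, -0.031], [0.777, -0.003, -0.63]]
hubframe mm [-0.6 30.3 41.9]
to [0, 30, 44] tool shift [ 2.   0.3 -0.9]
```

Stroke one is done, about -50°. Retract along the tool axis, shift back and look.

>>> move_arm([
  {"wx":0,"wy":0,"wz":0,"tx":0,"ty":3,"tz":-1,"claw":0},
  {"wx":0,"wy":0,"wz":0,"tx":0,"ty":0,"tz":-18,"claw":0},
  {"wx":0,"wy":0,"wz":0,"tx":0,"ty":0,"tz":-20,"claw":0},
  {"wx":0,"wy":0,"wz":0,"tx":0,"ty":0,"tz":-20,"claw":0},
  {"wx":0,"wy":0,"wz":0,"tx":0,"ty":10,"tz":-20,"claw":0},
  {"wx":0,"wy":0,"wz":0,"tx":0,"ty":25,"tz":0,"claw":0},
  {"wx":0,"wy":0,"wz":0,"tx":0,"ty":25,"tz":0,"claw":0},
  {"wx":0,"wy":0,"wz":0,"tx":0,"ty":0,"tz":0,"claw":0},
])

```text
time: 6.6
position: [0.4826, -0.0486, 0.2611]
orientation: [0.903, -0.023, 0.43, 0.009]
contact_force: [0.5, 0.2, -0.2]
finger_gap: 0.0002
finger_force: 0.0
```

```bash
python3 st.py [-30,-33,62] [0,-33,37]; python3 wr.py w3; python3 -c "
import cv2
a=cv2.imread('pics/w3.png')[60:300,150:470]; cv2.imwrite('pics/w3c.png',cv2.resize(a,None,fx=2.5,fy=2.5,interpolation=cv2.INTER_CUBIC))"
```

```text
6.6 [-0.5662, -0.6549, 2.3742, 0.634, 0.7081, 0.7192] [0.4826, -0.0486, 0.2611] [0.9026, -0.0228, 0.4297, 0.0092] [ 0.5  0.2 -0.2]
[[0.63, -0.049, 0.775], [-0.033, -0.999, -0.036], [0.776, -0.003, -0.631]]
hubframe mm [-61.7 -36.9  91.1]
to [-30, -33, 62] tool shift [-2.6 -3.9 42.9]
to [0, -33, 37] tool shift [-3.1 -3.9 82. ]
hub px [282.62965931 230.05351449]
```

View pics/w3c.png

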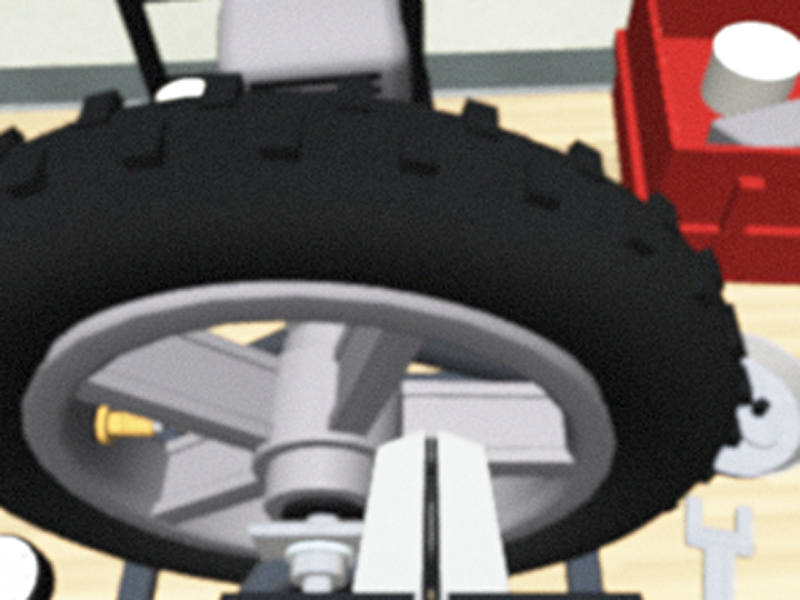

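The valve is now on the left, with its foot at crop (100,425) and its tip at (165,430). The right spoke's front edge is at (570,460) and the top spoke is near (375,370).

```bash
cat > ang.py <<'E'
from h import *
import json,sys
def valve(n,pts,x=0):
  c=json.load(open(f'pics/{n}.json')); hub=np.array([.546,-.0146,.17]); Rz=R.from_euler('z',-.0476)
  for u,v in pts:
    p=Rz.inv().apply(onplane(c,u,v,hub+Rz.apply([x/1000,0,0]),Rz.apply([1,0,0]))-hub)*1000
    th=np.degrees(np.arctan2(p[2],p[1])); print((u,v),p.round(1),'ang',th.round(1),'r',np.hypot(p[1],p[2]).round(1))
E
python3 - <<'E'
from ang import *
u=lambda L:[(150+x/2.5-.3,60+y/2.5-.3) for x,y in L]
valve('w3',u([(100,425),(130,427),(165,430)]))
valve('w3',u([(572,462),(405,462),(155,522),(250,488),(78,382),(265,445)]),-17)
E
```

```text
(189.7, 229.7) [ 0.  87.6  0.9] ang 0.6 r 87.6
(201.7, 230.5) [ 0.  76.8 -0.7] ang -0.5 r 76.8
(215.7, 231.7) [ 0.  64.2 -3.1] ang -2.8 r 64.3
(378.5, 244.5) [-17.  -88.4   3.7] ang 177.6 r 88.4
(311.7, 244.5) [-17.  -27.9   3.9] ang 172.1 r 28.2
(211.7, 268.5) [-17.   78.9 -52.6] ang -33.7 r 94.8
(249.7, 254.89999999999998) [-17.   32.5 -18.5] ang -29.6 r 37.4
(180.89999999999998, 212.5) [-17.   70.4  59.1] ang 40.0 r 92.0
(255.7, 237.7) [-17.   20.5  17.3] ang 40.2 r 26.8
```

Valve at about 0°, so about 90° remain. For stroke two, enter behind the spoke at about 108°.

>>> move_arm([
  {"wx":0,"wy":0,"wz":0,"tx":-3,"ty":0,"tz":20,"claw":0},
  {"wx":0,"wy":0,"wz":0,"tx":0,"ty":0,"tz":20,"claw":0},
  {"wx":0,"wy":0,"wz":0,"tx":0,"ty":-1,"tz":15,"claw":0},
  {"wx":0,"wy":0,"wz":0,"tx":0,"ty":0,"tz":15,"claw":0},
  {"wx":0,"wy":0,"wz":0,"tx":0,"ty":0,"tz":12,"claw":0},
  {"wx":0,"wy":0,"wz":0,"tx":0,"ty":0,"tz":0,"claw":0},
])

```text
time: 7.25
position: [0.5439, -0.044, 0.2036]
orientation: [0.904, -0.019, 0.427, 0.006]
contact_force: [-0.3, 0.8, 0.8]
finger_gap: 0.0001
finger_force: 0.0
```

```bash
python3 st.py [0,-6,45] [0,18,44]
```

```text
7.25 [-0.4346, -0.3289, 2.3268, 0.8154, 0.4263, 0.5473] [0.5439, -0.044, 0.2036] [0.904, -0.019, 0.427, 0.0057] [-0.3  0.8  0.8]
[[0.635, -0.039, 0.772], [-0.029, -0.999, -0.026], [0.772, -0.006, -0.635]]
hubframe mm [ -0.7 -29.5  33.6]
to [0, -6, 45] tool shift [  9.3 -23.6  -6.5]
to [0, 18, 44] tool shift [  8.5 -47.5  -5.6]
```

>>> move_arm([
  {"wx":0,"wy":0,"wz":0,"tx":2,"ty":-5,"tz":-1,"claw":0},
  {"wx":0,"wy":0,"wz":0,"tx":2,"ty":-5,"tz":-1,"claw":0},
  {"wx":0,"wy":0,"wz":0,"tx":2,"ty":-5,"tz":-1,"claw":0},
  {"wx":0,"wy":0,"wz":0,"tx":2,"ty":-5,"tz":-2,"claw":0},
  {"wx":0,"wy":0,"wz":0,"tx":1,"ty":-5,"tz":-1,"claw":0},
  {"wx":0,"wy":0,"wz":0,"tx":0,"ty":-5,"tz":0,"claw":0},
  {"wx":0,"wy":0,"wz":0,"tx":0,"ty":-5,"tz":0,"claw":0},
  {"wx":0,"wy":0,"wz":0,"tx":0,"ty":-5,"tz":0,"claw":0},
  {"wx":0,"wy":0,"wz":0,"tx":0,"ty":-5,"tz":0,"claw":0},
  {"wx":0,"wy":0,"wz":0,"tx":0,"ty":0,"tz":0,"claw":0},
])

```text
time: 8.25
position: [0.5475, -0.0001, 0.2177]
orientation: [0.903, -0.019, 0.429, 0.007]
contact_force: [0.0, -0.5, 0.4]
finger_gap: 0.0005
finger_force: 0.5
```

```bash
python3 st.py [0,18,44]
```

```text
8.25 [-0.2755, -0.3538, 2.3126, 0.5495, 0.3582, 0.9021] [0.5475, -0.0001, 0.2177] [0.9029, -0.0187, 0.4294, 0.0071] [ 0.  -0.5  0.4]
[[0.631, -0.04, 0.775], [-0.028, -0.999, -0.029], [0.776, -0.003, -0.631]]
hubframe mm [ 0.8 14.5 47.7]
to [0, 18, 44] tool shift [-3.3 -3.5  1.7]
```

>>> move_arm([
  {"wx":0,"wy":0,"wz":0,"tx":0,"ty":-5,"tz":0,"claw":0},
  {"wx":0,"wy":0,"wz":0,"tx":-1,"ty":-4,"tz":0,"claw":0},
  {"wx":0,"wy":0,"wz":0,"tx":0,"ty":0,"tz":0,"claw":0},
  {"wx":0,"wy":0,"wz":0,"tx":0,"ty":3,"tz":-1,"claw":0},
  {"wx":0,"wy":0,"wz":0,"tx":0,"ty":0,"tz":-20,"claw":0},
  {"wx":0,"wy":0,"wz":0,"tx":0,"ty":0,"tz":-20,"claw":0},
  {"wx":0,"wy":0,"wz":0,"tx":0,"ty":0,"tz":-20,"claw":0},
  {"wx":0,"wy":0,"wz":0,"tx":0,"ty":20,"tz":-20,"claw":0},
  {"wx":0,"wy":0,"wz":0,"tx":0,"ty":40,"tz":0,"claw":0},
  {"wx":0,"wy":0,"wz":0,"tx":0,"ty":0,"tz":0,"claw":0},
])

```text
time: 9.25
position: [0.4816, -0.0574, 0.2687]
orientation: [0.902, -0.025, 0.43, 0.011]
contact_force: [0.1, 0.5, 0.0]
finger_gap: 0.0006
finger_force: 0.0
```

```bash
python3 st.py [0,-38,34]; python3 wr.py w4; python3 -c "
import cv2
a=cv2.imread('pics/w4.png')[60:300,150:470]; cv2.imwrite('pics/w4c.png',cv2.resize(a,None,fx=2.5,fy=2.5,interpolation=cv2.INTER_CUBIC))"
```

```text
9.25 [-0.5971, -0.6634, 2.3622, 0.6388, 0.7381, 0.707] [0.4816, -0.0574, 0.2687] [0.9025, -0.0254, 0.4298, 0.0112] [0.1 0.5 0. ]
[[0.629, -0.055, 0.775], [-0.036, -0.998, -0.042], [0.776, -0.002, -0.63]]
hubframe mm [-62.3 -45.8  98.7]
to [0, -38, 34] tool shift [-11.   -8.2  89.1]
hub px [273.73697049 233.60241498]
```

View pics/w4c.png

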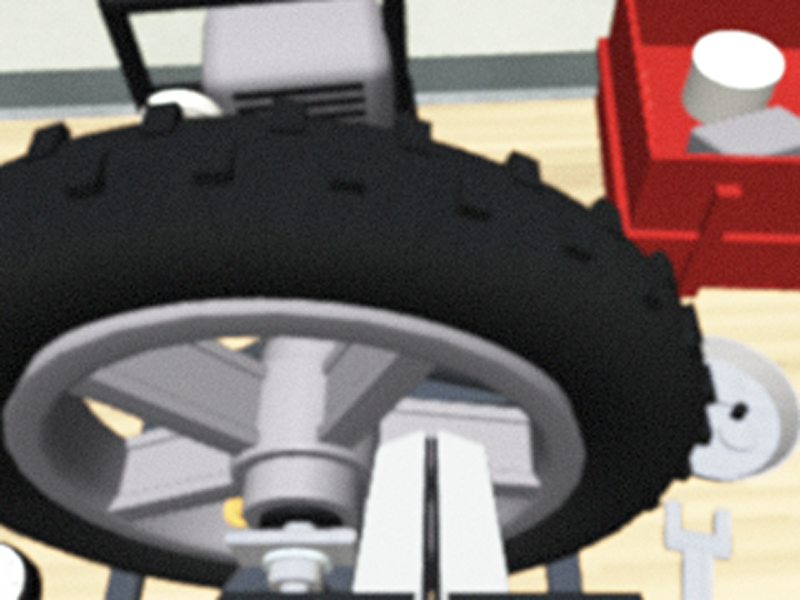

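Brass is visible at crop (233,512) below the hub. Spoke edges run (75,388)-(245,450), (112,510)-(235,480) and (540,488)-(495,484).

```bash
python3 - <<'E'
from ang import *
u=lambda L:[(150+x/2.5-.3,60+y/2.5-.3) for x,y in L]
valve('w4',u([(233,512)]))
valve('w4',u([(75,388),(245,450),(112,510),(235,480),(540,488),(495,484)]),-17)
E
```

```text
(242.89999999999998, 264.5) [  0.   45.1 -75. ] ang -59.0 r 87.5
(179.7, 214.89999999999998) [-17.   63.4  63.3] ang 45.0 r 89.5
(247.7, 239.7) [-17.   19.   20.8] ang 47.5 r 28.2
(194.5, 263.7) [-17.   83.2 -31.7] ang -20.9 r 89.0
(243.7, 251.7) [-17.   27.6  -3.9] ang -8.1 r 27.8
(365.7, 254.89999999999998) [-17.  -88.8 -12.9] ang -171.8 r 89.7
(347.7, 253.29999999999998) [-17.  -71.1  -8.9] ang -172.8 r 71.7
```

The spoke sits at about 45° and the valve at about -63°, so 27° remain. Enter for the last stroke.

>>> move_arm([
  {"wx":0,"wy":0,"wz":0,"tx":-6,"ty":0,"tz":15,"claw":0},
  {"wx":0,"wy":0,"wz":0,"tx":-5,"ty":0,"tz":15,"claw":0},
  {"wx":0,"wy":0,"wz":0,"tx":0,"ty":0,"tz":15,"claw":0},
  {"wx":0,"wy":0,"wz":0,"tx":0,"ty":0,"tz":0,"claw":0},
])

```text
time: 9.7
position: [0.5091, -0.0482, 0.2266]
orientation: [0.905, -0.019, 0.426, 0.005]
contact_force: [-0.2, 0.2, -0.1]
finger_gap: 0.0002
finger_force: 0.0
```

```bash
python3 st.py [0,-41,34]
```

```text
9.7 [-0.5139, -0.4918, 2.3666, 0.7245, 0.5694, 0.6176] [0.5091, -0.0482, 0.2266] [0.9046, -0.0186, 0.4258, 0.0048] [-0.2  0.2 -0.1]
[[0.637, -0.038, 0.77], [-0.03, -0.999, -0.024], [0.771, -0.007, -0.637]]
hubframe mm [-35.2 -35.3  56.6]
to [0, -41, 34] tool shift [ 5.1  6.2 41.5]
```

>>> move_arm([
  {"wx":0,"wy":0,"wz":0,"tx":2,"ty":7,"tz":0,"claw":0},
  {"wx":0,"wy":0,"wz":0,"tx":0,"ty":0,"tz":14,"claw":0},
  {"wx":0,"wy":0,"wz":0,"tx":1,"ty":0,"tz":14,"claw":0},
  {"wx":0,"wy":0,"wz":0,"tx":1,"ty":0,"tz":12,"claw":0},
  {"wx":0,"wy":0,"wz":0,"tx":0,"ty":0,"tz":0,"claw":0},
])

```text
time: 10.2
position: [0.5425, -0.0576, 0.2059]
orientation: [0.904, -0.019, 0.427, 0.006]
contact_force: [0.4, 1.0, -0.4]
finger_gap: 0.0006
finger_force: 0.0
```

```bash
python3 st.py [0,-24,44]
```

```text
10.2 [-0.4819, -0.3321, 2.3231, 0.8457, 0.4626, 0.4922] [0.5425, -0.0576, 0.2059] [0.904, -0.0191, 0.427, 0.0058] [ 0.4  1.  -0.4]
[[0.635, -0.039, 0.772], [-0.03, -0.999, -0.027], [0.772, -0.006, -0.635]]
hubframe mm [ -1.5 -43.1  35.9]
to [0, -24, 44] tool shift [  7.2 -19.2  -3.8]
```

>>> move_arm([
  {"wx":0,"wy":0,"wz":0,"tx":1,"ty":-4,"tz":-1,"claw":0},
  {"wx":0,"wy":0,"wz":0,"tx":2,"ty":-4,"tz":-1,"claw":0},
  {"wx":0,"wy":0,"wz":0,"tx":1,"ty":-4,"tz":-1,"claw":0},
  {"wx":0,"wy":0,"wz":0,"tx":2,"ty":-4,"tz":-1,"claw":0},
  {"wx":0,"wy":0,"wz":0,"tx":1,"ty":-4,"tz":0,"claw":0},
  {"wx":0,"wy":0,"wz":0,"tx":0,"ty":0,"tz":0,"claw":0},
])

```text
time: 10.8
position: [0.5455, -0.0389, 0.2167]
orientation: [0.903, -0.019, 0.429, 0.007]
contact_force: [0.4, -0.0, 0.5]
finger_gap: 0.0008
finger_force: 0.0
```

```bash
python3 st.py [0,-19.5,44]; python3 wr.py w5; python3 - <<'E'
from h import *
get=lambda n:get_image(n)[:,:,::-1]
w=cv2.imread('pics/w5.png'); s=get('scene'); t=get('top')
cv2.imwrite('pics/s5.png',s);cv2.imwrite('pics/t5.png',t)
a=cv2.resize(w[130:330,150:400],(500,400),interpolation=cv2.INTER_CUBIC); b=cv2.resize(s[150:250,270:345],(300,400),interpolation=cv2.INTER_CUBIC)
cv2.imwrite('pics/v5.png',np.hstack([a,b]))
E
```

```text
10.8 [-0.4129, -0.3539, 2.3146, 0.7414, 0.434, 0.6386] [0.5455, -0.0389, 0.2167] [0.903, -0.0192, 0.4291, 0.0071] [ 0.4 -0.   0.5]
[[0.631, -0.041, 0.775], [-0.029, -0.999, -0.029], [0.775, -0.004, -0.632]]
hubframe mm [  0.6 -24.3  46.7]
to [0, -19.5, 44] tool shift [-2.5 -4.8  1.2]
hub px [287.82475623 276.1346662 ]
```

View pics/v5.png

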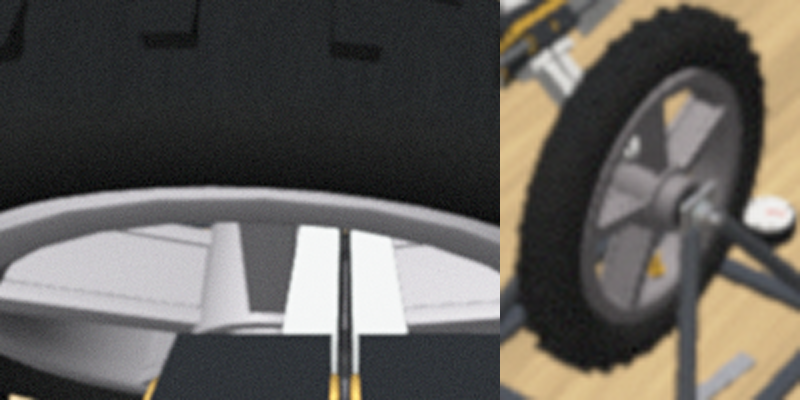

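The scene crop shows the brass low between two spokes at scene (309,217), nearly at the bottom. Nudge 3 mm more, then retract and view the valve from the side.

>>> move_arm([
  {"wx":0,"wy":0,"wz":0,"tx":0,"ty":-2,"tz":0,"claw":0},
  {"wx":0,"wy":0,"wz":0,"tx":0,"ty":-1,"tz":0,"claw":0},
  {"wx":0,"wy":0,"wz":0,"tx":0,"ty":0,"tz":0,"claw":0},
  {"wx":0,"wy":0,"wz":0,"tx":0,"ty":4,"tz":0,"claw":0},
  {"wx":0,"wy":0,"wz":0,"tx":0,"ty":0,"tz":-20,"claw":0},
  {"wx":0,"wy":0,"wz":0,"tx":0,"ty":0,"tz":-20,"claw":0},
  {"wx":0,"wy":0,"wz":0,"tx":0,"ty":0,"tz":-20,"claw":0},
  {"wx":0,"wy":0,"wz":0,"tx":0,"ty":30,"tz":-20,"claw":0},
  {"wx":0,"wy":0,"wz":0,"tx":0,"ty":40,"tz":0,"claw":0},
  {"wx":0,"wy":0,"wz":0,"tx":0,"ty":0,"tz":0,"claw":0},
])

```text
time: 11.95
position: [0.4797, -0.115, 0.2677]
orientation: [0.903, -0.025, 0.429, 0.011]
contact_force: [1.1, -0.5, 0.6]
finger_gap: 0.0001
finger_force: 0.0
```

```bash
python3 st.py; python3 wr.py w6; python3 - <<'E'
from ang import *
im=cv2.imread('pics/w6.png'); cv2.imwrite('pics/w6c.png',cv2.resize(im[130:390,90:410],None,fx=2.2,fy=2.2,interpolation=cv2.INTER_CUBIC))
h=cv2.cvtColor(im,cv2.COLOR_BGR2HSV); m=cv2.inRange(h,(15,120,90),(32,255,255))
n,l,s,c=cv2.connectedComponentsWithStats(m)
for i in range(1,n):
  if s[i,4]>8: print(s[i],c[i].round(1)); valve('w6',[tuple(c[i])])
E
```

```text
11.95 [-0.8111, -0.5974, 2.3345, 0.7896, 0.8502, 0.4464] [0.4797, -0.115, 0.2677] [0.9027, -0.0245, 0.4294, 0.011] [ 1.1 -0.5  0.6]
[[0.63, -0.054, 0.775], [-0.035, -0.999, -0.041], [0.776, -0.001, -0.631]]
hubframe mm [ -61.5 -103.5   97.7]
hub px [213.64944273 233.97930845]
[231 265   3   7  16] [231.8 267.9]
(np.float64(231.8125), np.float64(267.9375)) [  0.    2.4 -84.9] ang -88.4 r 85.0
[ 79 315  15  16 126] [ 85.8 323. ]
(np.float64(85.84920634920636), np.float64(323.0)) [  -0.  333. -346.] ang -46.1 r 480.2
[314 318   6  28  97] [316.4 328.5]
(np.float64(316.3814432989691), np.float64(328.54639175257734)) [  -0.   -92.3 -399.4] ang -103.0 r 409.9
[325 318   6  21  89] [327.5 326.7]
(np.float64(327.4831460674157), np.float64(326.7303370786517)) [   0.  -114.1 -384.4] ang -106.5 r 400.9
[222 321   6  13  21] [224.7 326.5]
(np.float64(224.71428571428572), np.float64(326.5238095238095)) [   0.    84.6 -378.7] ang -77.4 r 388.1
[417 321   6  13  21] [419.6 326.9]
(np.float64(419.57142857142856), np.float64(326.9047619047619)) [   0.  -294.8 -389.4] ang -127.1 r 488.4
[314 355   5  26  97] [316.1 368.3]
(np.float64(316.07216494845363), np.float64(368.2886597938144)) [    0.    -81.  -1022.2] ang -94.5 r 1025.4
[325 356   6  25  90] [328.  369.2]
(np.float64(328.02222222222224), np.float64(369.2111111111111)) [    0.   -124.3 -1050.4] ang -96.7 r 1057.7
[326 398  95   2 153] [372.9 398.6]
(np.float64(372.9019607843137), np.float64(398.62091503267976)) [    0.   -577.9 -3297.4] ang -99.9 r 3347.6
```

View pics/w6c.png

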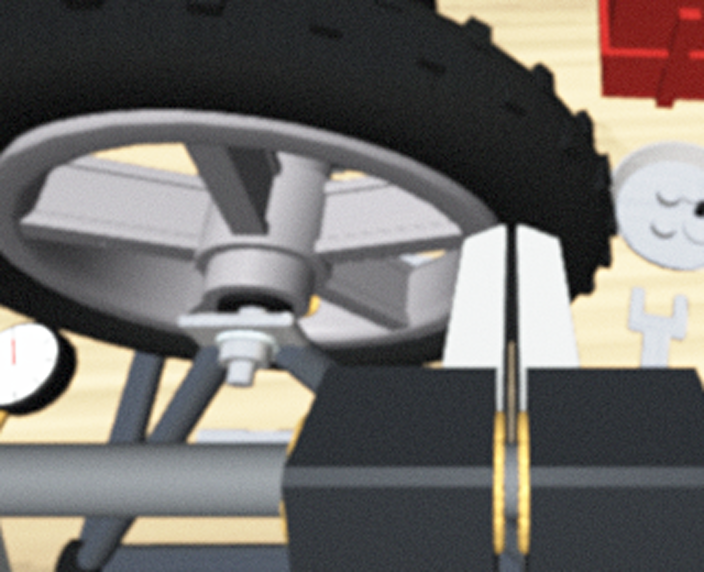

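The valve foot is partly visible at (232,268), peeping past the hub at about -88°. The axis needs an unobstructed view, so I'll move the camera further aside and lower, and measure from masks.

>>> move_arm([
  {"wx":0,"wy":0,"wz":0,"tx":0,"ty":30,"tz":0,"claw":0},
  {"wx":0,"wy":0,"wz":0,"tx":0,"ty":30,"tz":0,"claw":0},
  {"wx":0,"wy":0,"wz":0,"tx":0,"ty":30,"tz":0,"claw":0},
  {"wx":0,"wy":0,"wz":0,"tx":-13,"ty":0,"tz":10,"claw":0},
  {"wx":0,"wy":0,"wz":0,"tx":-13,"ty":0,"tz":10,"claw":0},
  {"wx":0,"wy":0,"wz":0,"tx":-13,"ty":0,"tz":10,"claw":0},
  {"wx":0,"wy":0,"wz":0,"tx":0,"ty":0,"tz":0,"claw":0},
  {"wx":0,"wy":0,"wz":0,"tx":0,"ty":0,"tz":0,"claw":0},
])

```text
time: 12.8
position: [0.4752, -0.1962, 0.2157]
orientation: [0.904, -0.019, 0.428, 0.006]
contact_force: [1.1, -0.1, 0.2]
finger_gap: 0.0006
finger_force: 0.0
```

```bash
python3 st.py; cat > brass.py <<'E'
from ang import *
import sys
n=sys.argv[1]; hub=np.array([.546,-.0146,.17]); Rz=R.from_euler('z',-.0476)
im=cv2.imread(f'pics/{n}.png'); h=cv2.cvtColor(im,cv2.COLOR_BGR2HSV); m=cv2.inRange(h,(13,110,70),(34,255,255))
c=json.load(open(f'pics/{n}.json')) if n[0]=='w' else {k:v for k,v in calibration('scene').items()}
print('pred foot/tip px',proj(c,hub+Rz.apply([0,0,-.088])),proj(c,hub+Rz.apply([0,0,-.063])))
k,l,s,ce=cv2.connectedComponentsWithStats(m)
for i in range(1,k):
  if s[i,4]<6: continue
  ys,xs=np.nonzero(l==i)
  P=np.array([Rz.inv().apply(onplane(c,x,y,hub,Rz.apply([1,0,0]))-hub)*1000 for x,y in zip(xs,ys)])[:,1:]
  mu=P.mean(0)
  if np.hypot(*mu)>105: continue
  w,V=np.linalg.eigh(np.cov(P.T)); d=V[:,1]*np.sign(-(V[:,1]@mu)+1e-9)
  r=np.hypot(*P.T)
  print(s[i],'mean',mu.round(1),'ang',np.degrees(np.arctan2(mu[1],mu[0])).round(1),'stem dir',np.degrees(np.arctan2(d[1],d[0])).round(1),'r',r.min().round(0),r.max().round(0),'sd',np.sqrt(w).round(1))
  for a in range(60,92,4):
    q=P[(r>=a)&(r<a+4)]
    if len(q): 
      an=np.degrees(np.arctan2(q[:,1],q[:,0])); print(a,len(q),'ang',an.min().round(1),an.max().round(1))
E
python3 wr.py w7; python3 brass.py w7
```

```text
12.8 [-1.0358, -0.3543, 2.3153, 0.99, 0.8929, 0.0361] [0.4752, -0.1962, 0.2157] [0.9036, -0.0193, 0.4279, 0.0058] [ 1.1 -0.1  0.2]
[[0.633, -0.04, 0.773], [-0.03, -0.999, -0.027], [0.773, -0.006, -0.634]]
hubframe mm [ -62.  -184.8   45.7]
hub px [101.04933075 201.90558807]
pred foot/tip px [148.73264894 247.55848436] [137.38848639 236.697372  ]
[131 241  17  12 115] mean [  9.2 -86.4] ang -83.9 stem dir 107.8 r 73.0 101.0 sd [3.6 7.5]
72 11 ang -85.3 -81.2
76 12 ang -87.7 -81.5
80 16 ang -89.2 -81.1
84 27 ang -89.9 -80.6
88 16 ang -88.5 -80.3
```

```bash
python3 - <<'E'
from h import *
a=[get_image('scene')[:,:,::-1].astype(float) for _ in range(4)]
cv2.imwrite('pics/s7.png',np.mean(a,0).astype(np.uint8))
E
python3 brass.py s7
```

```text
pred foot/tip px [307.89421231 219.68835442] [307.773096   213.69281177]
[307 214   4   5  13] mean [  2.2 -76. ] ang -88.3 stem dir 124.5 r 65.0 86.0 sd [3.8 7. ]
64 1 ang -89.0 -89.0
68 2 ang -93.6 -89.1
72 3 ang -93.5 -84.9
76 3 ang -93.4 -85.2
80 2 ang -89.5 -85.5
84 2 ang -85.8 -82.1
```

>>> move_arm([
  {"wx":0,"wy":0,"wz":0,"tx":0,"ty":0,"tz":-40,"claw":0},
  {"wx":0,"wy":0,"wz":0,"tx":0,"ty":-40,"tz":-20,"claw":0},
  {"wx":0,"wy":0,"wz":0,"tx":0,"ty":-45,"tz":0,"claw":0},
  {"wx":0,"wy":0,"wz":0,"tx":0,"ty":-45,"tz":0,"claw":0},
  {"wx":0,"wy":0,"wz":0,"tx":0,"ty":-45,"tz":0,"claw":0},
  {"wx":0,"wy":0,"wz":0,"tx":0,"ty":-45,"tz":0,"claw":0},
  {"wx":0,"wy":0,"wz":0,"tx":0,"ty":-45,"tz":0,"claw":0},
  {"wx":0,"wy":0,"wz":0,"tx":0,"ty":-45,"tz":0,"claw":0},
  {"wx":0,"wy":0,"wz":0,"tx":0,"ty":-45,"tz":0,"claw":0},
  {"wx":0,"wy":0,"wz":0,"tx":0,"ty":0,"tz":0,"claw":0},
])

```text
time: 14.05
position: [0.4382, 0.0701, 0.2437]
orientation: [0.913, -0.024, 0.408, 0.009]
contact_force: [0.1, 0.4, 0.1]
finger_gap: -0.0001
finger_force: 0.0
```

```bash
python3 st.py [-62,185,45]; python3 wr.py w8; python3 brass.py w8
```

```text
14.05 [-0.0195, -0.7299, 2.4137, -0.0383, 0.6187, 1.6262] [0.4382, 0.0701, 0.2437] [0.9128, -0.0244, 0.4075, 0.0092] [0.1 0.4 0.1]
[[0.667, -0.052, 0.744], [-0.037, -0.999, -0.037], [0.744, -0.003, -0.668]]
hubframe mm [-111.7   79.5   73.7]
to [-62, 185, 45] tool shift [  11.2 -105.7   56. ]
hub px [402.56838876 170.35170681]
pred foot/tip px [387.35835573 213.66418952] [391.05017337 203.15127429]
[377 205   9  13  73] mean [  8.4 -81.9] ang -84.1 stem dir 87.1 r 68.0 97.0 sd [2.4 7.6]
64 2 ang -82.7 -81.8
68 4 ang -85.6 -82.3
72 10 ang -86.1 -81.6
76 15 ang -86.5 -80.3
80 9 ang -86.8 -80.6
84 14 ang -86.3 -81.1
88 12 ang -87.0 -82.8
```

>>> move_arm([
  {"wx":0,"wy":0,"wz":0,"tx":0,"ty":-40,"tz":0,"claw":0},
  {"wx":0,"wy":0,"wz":0,"tx":0,"ty":-40,"tz":0,"claw":0},
  {"wx":0,"wy":0,"wz":0,"tx":5,"ty":-20,"tz":25,"claw":0},
  {"wx":0,"wy":0,"wz":0,"tx":5,"ty":0,"tz":25,"claw":0},
  {"wx":0,"wy":0,"wz":0,"tx":0,"ty":0,"tz":0,"claw":0},
  {"wx":0,"wy":0,"wz":0,"tx":0,"ty":0,"tz":0,"claw":0},
])

```text
time: 14.7
position: [0.4855, 0.1287, 0.2141]
orientation: [0.915, -0.032, 0.401, 0.013]
contact_force: [-1.2, -0.7, 0.1]
finger_gap: 0.0002
finger_force: 0.0
```

```bash
python3 st.py [-62,-24,98]; python3 wr.py w9; python3 brass.py w9
```

```text
14.7 [0.2384, -0.3983, 2.3113, -0.5027, 0.4784, 2.2389] [0.4855, 0.1287, 0.2141] [0.9154, -0.0324, 0.4011, 0.0131] [-1.2 -0.7  0.1]
[[0.676, -0.07, 0.733], [-0.049, -0.998, -0.05], [0.735, -0.002, -0.678]]
hubframe mm [-67.2 140.2  44.1]
to [-62, -24, 98] tool shift [ 45.9 164.  -30.2]
hub px [488.43395772 188.43842146]
pred foot/tip px [451.96346946 232.76229143] [460.58019415 222.29008218]
[441 226  15  12 114] mean [  5.8 -84.4] ang -86.1 stem dir 76.7 r 71.0 99.0 sd [3.5 7.4]
68 4 ang -87.1 -84.5
72 7 ang -88.6 -83.7
76 22 ang -88.5 -79.9
80 25 ang -89.7 -80.1
84 14 ang -90.3 -80.9
88 23 ang -90.7 -82.4
```

Two-sided views agree: valve at about -85°, so about 5° remain. Go back over and finish with a small push.

>>> move_arm([
  {"wx":0,"wy":0,"wz":0,"tx":23,"ty":0,"tz":-20,"claw":0},
  {"wx":0,"wy":0,"wz":0,"tx":23,"ty":0,"tz":-20,"claw":0},
  {"wx":0,"wy":0.03,"wz":0,"tx":0,"ty":40,"tz":0,"claw":0},
  {"wx":0,"wy":0.03,"wz":0,"tx":0,"ty":40,"tz":0,"claw":0},
  {"wx":0,"wy":0,"wz":-0.02,"tx":0,"ty":40,"tz":0,"claw":0},
  {"wx":0,"wy":0,"wz":0,"tx":0,"ty":40,"tz":0,"claw":0},
  {"wx":0,"wy":0,"wz":0,"tx":0,"ty":10,"tz":0,"claw":0},
  {"wx":0,"wy":0,"wz":0,"tx":0,"ty":0,"tz":0,"claw":0},
  {"wx":0,"wy":0,"wz":0,"tx":0,"ty":0,"tz":0,"claw":0},
])

```text
time: 15.65
position: [0.4776, 0.0016, 0.2726]
orientation: [0.908, -0.027, 0.417, 0.015]
contact_force: [0.5, -0.5, -0.5]
finger_gap: 0.0004
finger_force: 0.0
```

```bash
python3 st.py [-40,-32,79] [0,-30,46]
```

```text
15.65 [-0.3173, -0.6809, 2.3465, 0.3141, 0.6544, 1.146] [0.4776, 0.0016, 0.2726] [0.9083, -0.027, 0.4172, 0.0155] [ 0.5 -0.5 -0.5]
[[0.65, -0.062, 0.757], [-0.036, -0.998, -0.051], [0.759, 0.006, -0.651]]
hubframe mm [-69.1  12.9 102.6]
to [-40, -32, 79] tool shift [ 1.3 44.3 38.1]
to [0, -30, 46] tool shift [ 2.3 41.6 89.9]
```

>>> move_arm([
  {"wx":0,"wy":0,"wz":0,"tx":0,"ty":15,"tz":0,"claw":0},
  {"wx":0,"wy":0,"wz":0,"tx":0,"ty":15,"tz":0,"claw":0},
  {"wx":0,"wy":0,"wz":0,"tx":0,"ty":15,"tz":0,"claw":0},
  {"wx":0,"wy":0,"wz":0,"tx":0,"ty":0,"tz":15,"claw":0},
  {"wx":0,"wy":0,"wz":0,"tx":0,"ty":0,"tz":15,"claw":0},
  {"wx":0,"wy":0,"wz":0,"tx":0,"ty":0,"tz":8,"claw":0},
  {"wx":0,"wy":0,"wz":0,"tx":0,"ty":0,"tz":0,"claw":0},
])

```text
time: 16.35
position: [0.5037, -0.0428, 0.2458]
orientation: [0.909, -0.025, 0.415, 0.014]
contact_force: [-0.1, 0.7, -0.9]
finger_gap: 0.0003
finger_force: 0.0
```

```bash
python3 st.py [0,-30,46]
```

```text
16.35 [-0.4659, -0.5407, 2.3364, 0.5522, 0.6039, 0.8221] [0.5037, -0.0428, 0.2458] [0.9093, -0.0251, 0.4152, 0.0138] [-0.1  0.7 -0.9]
[[0.654, -0.057, 0.754], [-0.034, -0.998, -0.046], [0.756, 0.004, -0.655]]
hubframe mm [-40.9 -30.2  75.8]
to [0, -30, 46] tool shift [ 4.2 -0.7 50.4]
```

>>> move_arm([
  {"wx":0,"wy":0,"wz":0,"tx":1,"ty":0,"tz":13,"claw":0},
  {"wx":0,"wy":0,"wz":0,"tx":1,"ty":0,"tz":13,"claw":0},
  {"wx":0,"wy":0,"wz":0,"tx":1,"ty":0,"tz":13,"claw":0},
  {"wx":0,"wy":0,"wz":0,"tx":0,"ty":0,"tz":11,"claw":0},
  {"wx":0,"wy":0,"wz":0,"tx":0,"ty":-3,"tz":0,"claw":0},
  {"wx":0,"wy":0,"wz":0,"tx":0,"ty":0,"tz":0,"claw":0},
])

```text
time: 16.95
position: [0.5437, -0.0429, 0.2169]
orientation: [0.909, -0.025, 0.416, 0.014]
contact_force: [0.1, -0.3, -0.4]
finger_gap: 0.0006
finger_force: 0.0
```

```bash
python3 st.py [0,-16,46]
```

```text
16.95 [-0.399, -0.3545, 2.2973, 0.6222, 0.4435, 0.7645] [0.5437, -0.0429, 0.2169] [0.9088, -0.0253, 0.4162, 0.0144] [ 0.1 -0.3 -0.4]
[[0.652, -0.058, 0.756], [-0.034, -0.998, -0.047], [0.757, 0.005, -0.653]]
hubframe mm [ -1.  -28.4  46.9]
to [0, -16, 46] tool shift [ -0.  -12.4   1.2]
```

>>> move_arm([
  {"wx":0,"wy":0,"wz":0,"tx":0,"ty":-3,"tz":0,"claw":0},
  {"wx":0,"wy":0,"wz":0,"tx":0,"ty":-3,"tz":0,"claw":0},
  {"wx":0,"wy":0,"wz":0,"tx":0,"ty":-2,"tz":0,"claw":0},
])

```text
time: 17.25
position: [0.5445, -0.0364, 0.2176]
orientation: [0.908, -0.026, 0.417, 0.016]
contact_force: [-2.3, -2.6, 1.7]
finger_gap: 0.0003
finger_force: 1.5
```

>>> move_arm([
  {"wx":0,"wy":0,"wz":0,"tx":0,"ty":-2,"tz":0,"claw":0},
  {"wx":0,"wy":0,"wz":0,"tx":0,"ty":-2,"tz":0,"claw":0},
])

```text
time: 17.45
position: [0.545, -0.0325, 0.2176]
orientation: [0.908, -0.026, 0.417, 0.015]
contact_force: [-1.4, -2.7, 1.8]
finger_gap: 0.0006
finger_force: 1.5
```

```bash
python3 st.py [0,-16,46]
```

```text
17.45 [-0.3592, -0.3546, 2.297, 0.5679, 0.4195, 0.8411] [0.545, -0.0325, 0.2176] [0.9083, -0.0264, 0.4171, 0.0155] [-1.4 -2.7  1.8]
[[0.651, -0.061, 0.757], [-0.035, -0.998, -0.05], [0.759, 0.006, -0.652]]
hubframe mm [ -0.2 -18.   47.6]
to [0, -16, 46] tool shift [-1.1 -2.   1.1]
```

>>> move_arm([
  {"wx":0,"wy":0,"wz":0,"tx":0,"ty":-1.5,"tz":0,"claw":0},
  {"wx":0,"wy":0,"wz":0,"tx":0,"ty":0,"tz":0,"claw":0},
  {"wx":0,"wy":0,"wz":0,"tx":0,"ty":4,"tz":0,"claw":0},
  {"wx":0,"wy":0,"wz":0,"tx":0,"ty":2,"tz":-10,"claw":0},
  {"wx":0,"wy":0,"wz":0,"tx":0,"ty":0,"tz":-20,"claw":0},
  {"wx":0,"wy":0,"wz":0,"tx":0,"ty":0,"tz":-20,"claw":0},
  {"wx":0,"wy":0,"wz":0,"tx":0,"ty":0,"tz":-20,"claw":0},
  {"wx":0,"wy":0,"wz":0,"tx":0,"ty":10,"tz":-10,"claw":0},
  {"wx":0,"wy":0,"wz":0,"tx":0,"ty":30,"tz":0,"claw":0},
  {"wx":0,"wy":0,"wz":0,"tx":0,"ty":30,"tz":0,"claw":0},
])

```text
time: 18.45
position: [0.4793, -0.1018, 0.2694]
orientation: [0.909, -0.025, 0.417, 0.014]
contact_force: [0.2, 0.2, 0.5]
finger_gap: 0.0006
finger_force: 0.0
```

```bash
python3 st.py [-62,-185,45]
```

```text
18.45 [-0.7447, -0.6108, 2.322, 0.7047, 0.8325, 0.5556] [0.4793, -0.1018, 0.2694] [0.9085, -0.0246, 0.4168, 0.014] [0.2 0.2 0.5]
[[0.651, -0.056, 0.757], [-0.033, -0.998, -0.046], [0.758, 0.005, -0.652]]
hubframe mm [-62.5 -90.3  99.4]
to [-62, -185, 45] tool shift [-40.8  94.4  36.8]
```

>>> move_arm([
  {"wx":0,"wy":0,"wz":0,"tx":0,"ty":32,"tz":0,"claw":0},
  {"wx":0,"wy":0,"wz":0,"tx":0,"ty":32,"tz":0,"claw":0},
  {"wx":0,"wy":0,"wz":0,"tx":0,"ty":32,"tz":0,"claw":0},
  {"wx":0,"wy":0,"wz":0,"tx":-13,"ty":0,"tz":12,"claw":0},
  {"wx":0,"wy":0,"wz":0,"tx":-14,"ty":0,"tz":12,"claw":0},
  {"wx":0,"wy":0,"wz":0,"tx":-14,"ty":0,"tz":12,"claw":0},
  {"wx":0,"wy":0,"wz":0,"tx":0,"ty":0,"tz":0,"claw":0},
  {"wx":0,"wy":0,"wz":0,"tx":0,"ty":0,"tz":0,"claw":0},
])

```text
time: 19.25
position: [0.4742, -0.1981, 0.2148]
orientation: [0.909, -0.026, 0.416, 0.014]
contact_force: [0.6, -0.3, -0.8]
finger_gap: 0.0005
finger_force: 0.0
```

```bash
python3 st.py; python3 wr.py w10; python3 brass.py w10;  python3 - <<'E'
from h import *
a=[get_image('scene')[:,:,::-1].astype(float) for _ in range(4)]
cv2.imwrite('pics/s10.png',np.mean(a,0).astype(np.uint8))
E
python3 brass.py s10
```

```text
19.25 [-1.0106, -0.364, 2.3079, 0.9418, 0.8642, 0.0998] [0.4742, -0.1981, 0.2148] [0.9088, -0.0265, 0.4161, 0.0138] [ 0.6 -0.3 -0.8]
[[0.652, -0.06, 0.756], [-0.037, -0.998, -0.047], [0.757, 0.003, -0.653]]
hubframe mm [ -63.  -186.7   44.8]
hub px [ 92.99628252 200.8350478 ]
pred foot/tip px [142.92696209 245.34392316] [131.11264675 234.81248451]
[132 239  19  12 106] mean [  1.2 -87.5] ang -89.2 stem dir 100.4 r 73.0 100.0 sd [3.7 7.2]
72 7 ang -89.3 -87.0
76 14 ang -92.1 -86.9
80 9 ang -92.6 -86.9
84 27 ang -95.3 -86.2
88 13 ang -93.5 -85.6
pred foot/tip px [307.89421231 219.68835442] [307.773096   213.69281177]
[305 215   4   6  13] mean [ -6.3 -77. ] ang -94.7 stem dir 110.8 r 66.0 86.0 sd [4.3 6.6]
64 1 ang -93.8 -93.8
68 2 ang -98.0 -93.6
72 2 ang -97.7 -93.5
76 3 ang -101.7 -93.4
80 3 ang -97.1 -89.5
84 2 ang -93.3 -89.6
```

From the -y side the valve reads about -89 to -90°. Take the mirror view from the +y side to cancel the bias.

>>> move_arm([
  {"wx":0,"wy":0,"wz":0,"tx":0,"ty":0,"tz":-40,"claw":0},
  {"wx":0,"wy":0,"wz":0,"tx":0,"ty":-40,"tz":-20,"claw":0},
  {"wx":0,"wy":0,"wz":0,"tx":0,"ty":-45,"tz":0,"claw":0},
  {"wx":0,"wy":0,"wz":0,"tx":0,"ty":-45,"tz":0,"claw":0},
  {"wx":0,"wy":0,"wz":0,"tx":0,"ty":-45,"tz":0,"claw":0},
  {"wx":0,"wy":0,"wz":0,"tx":0,"ty":-45,"tz":0,"claw":0},
  {"wx":0,"wy":0,"wz":0,"tx":0,"ty":-45,"tz":0,"claw":0},
  {"wx":0,"wy":0,"wz":0,"tx":0,"ty":-45,"tz":0,"claw":0},
  {"wx":0,"wy":0,"wz":0,"tx":0,"ty":-45,"tz":0,"claw":0},
  {"wx":0,"wy":0,"wz":0,"tx":0,"ty":0,"tz":0,"claw":0},
])

```text
time: 20.5
position: [0.4419, 0.073, 0.2439]
orientation: [0.917, -0.029, 0.398, 0.016]
contact_force: [0.3, -0.0, -0.9]
finger_gap: 0.0003
finger_force: 0.0
```

```bash
python3 st.py [-62,187,45]
```

```text
20.5 [0.025, -0.6866, 2.3857, -0.1208, 0.6293, 1.727] [0.4419, 0.073, 0.2439] [0.9168, -0.0294, 0.3978, 0.016] [ 0.3 -0.  -0.9]
[[0.682, -0.067, 0.729], [-0.041, -0.998, -0.053], [0.73, 0.006, -0.683]]
hubframe mm [-108.2   82.6   73.9]
to [-62, 187, 45] tool shift [   9.5 -105.5   51.6]
```

>>> move_arm([
  {"wx":0,"wy":0,"wz":0,"tx":0,"ty":-35,"tz":0,"claw":0},
  {"wx":0,"wy":0,"wz":0,"tx":0,"ty":-35,"tz":0,"claw":0},
  {"wx":0,"wy":0,"wz":0,"tx":0,"ty":-35,"tz":0,"claw":0},
  {"wx":0,"wy":0,"wz":0,"tx":5,"ty":0,"tz":25,"claw":0},
  {"wx":0,"wy":0,"wz":0,"tx":5,"ty":0,"tz":25,"claw":0},
  {"wx":0,"wy":0,"wz":0,"tx":0,"ty":0,"tz":0,"claw":0},
  {"wx":0,"wy":0,"wz":0,"tx":0,"ty":0,"tz":0,"claw":0},
])

```text
time: 21.2
position: [0.4918, 0.152, 0.2143]
orientation: [0.918, -0.036, 0.394, 0.019]
contact_force: [0.4, 0.6, 0.5]
finger_gap: 0.0009
finger_force: 0.0
```

```bash
python3 st.py; python3 wr.py w11; python3 brass.py w11
```

```text
21.2 [0.3262, -0.3292, 2.2591, -0.6177, 0.5283, 2.4054] [0.4918, 0.152, 0.2143] [0.9181, -0.036, 0.3944, 0.0193] [0.4 0.6 0.5]
[[0.686, -0.081, 0.723], [-0.051, -0.997, -0.064], [0.725, 0.007, -0.688]]
hubframe mm [-62.1 163.9  44.3]
hub px [516.02685468 191.18641492]
pred foot/tip px [472.3897773  233.89875685] [482.68194708 223.82469366]
[470 227  16  12  91] mean [ -4.4 -86.3] ang -92.9 stem dir 77.3 r 71.0 100.0 sd [3.3 7.3]
68 2 ang -94.8 -93.9
72 7 ang -94.6 -92.1
76 7 ang -94.5 -90.5
80 20 ang -95.7 -87.5
84 13 ang -96.3 -87.6
88 21 ang -96.2 -88.4
```

The two views average about -91°. Cross-check with the spoke edges as line segments on the spoke front plane, using pictures already taken.

```bash
python3 - <<'E'
from ang import *
hub=np.array([.546,-.0146,.17]); Rz=R.from_euler('z',-.0476)
for n in ('w3','w6','w10','w8','w9','w11'):
  c=json.load(open(f'pics/{n}.json')); g=cv2.imread(f'pics/{n}.png',0)
  L=cv2.createLineSegmentDetector().detect(g)[0][:,0]
  for xp in (-17,17):
    o=[]
    for a in L:
      if np.hypot(a[0]-a[2],a[1]-a[3])<18: continue
      P=[(Rz.inv().apply(onplane(c,u,v,hub+Rz.apply([xp/1000,0,0]),Rz.apply([1,0,0]))-hub)*1000)[1:] for u,v in (a[:2],a[2:])]
      r=[np.hypot(*p) for p in P]
      if max(r)>95 or min(r)<20: continue
      P=sorted(P,key=np.linalg.norm); d=P[1]-P[0]; ln=np.linalg.norm(d)
      if ln<25: continue
      d/=ln; off=d[0]*P[0][1]-d[1]*P[0][0]; an=np.degrees(np.arctan2(d[1],d[0]))
      if 4<abs(off)<10: o.append((round(an,1),round(off,1),round(ln),'wheelvalve',round((an-18+36)%72-36-90,1)))
    print(n,xp,o)
E
```

```text
w3 -17 [(np.float64(-177.8), np.float64(-6.9), 30, 'wheelvalve', np.float64(-69.8)), (np.float64(-34.1), np.float64(6.5), 59, 'wheelvalve', np.float64(-70.1)), (np.float64(103.7), np.float64(-4.5), 29, 'wheelvalve', np.float64(-76.3)), (np.float64(-34.2), np.float64(-5.5), 53, 'wheelvalve', np.float64(-70.2)), (np.float64(37.8), np.float64(6.1), 59, 'wheelvalve', np.float64(-70.2)), (np.float64(109.8), np.float64(5.7), 29, 'wheelvalve', np.float64(-70.2)), (np.float64(109.8), np.float64(-6.7), 30, 'wheelvalve', np.float64(-70.2))]
w3 17 [(np.float64(-176.7), np.float64(-7.7), 40, 'wheelvalve', np.float64(-68.7)), (np.float64(-177.3), np.float64(6.5), 53, 'wheelvalve', np.float64(-69.3))]
w6 -17 [(np.float64(94.3), np.float64(-7.1), 63, 'wheelvalve', np.float64(-85.7)), (np.float64(163.7), np.float64(7.5), 47, 'wheelvalve', np.float64(-88.3)), (np.float64(-122.6), np.float64(6.9), 53, 'wheelvalve', np.float64(-86.6)), (np.float64(165.4), np.float64(-5.8), 62, 'wheelvalve', np.float64(-86.6)), (np.float64(21.5), np.float64(6.0), 61, 'wheelvalve', np.float64(-86.5)), (np.float64(94.1), 
[... 2587 characters left out ...]
oat64(-92.9)), (np.float64(-55.6), np.float64(-4.1), 42, 'wheelvalve', np.float64(-91.6)), (np.float64(16.5), np.float64(-6.7), 38, 'wheelvalve', np.float64(-91.5)), (np.float64(15.5), np.float64(6.8), 58, 'wheelvalve', np.float64(-92.5)), (np.float64(-55.7), np.float64(7.9), 60, 'wheelvalve', np.float64(-91.7)), (np.float64(87.9), np.float64(-9.6), 57, 'wheelvalve', np.float64(-92.1))]
w11 17 [(np.float64(-47.0), np.float64(-6.1), 25, 'wheelvalve', np.float64(-83.0)), (np.float64(159.0), np.float64(7.7), 36, 'wheelvalve', np.float64(-93.0)), (np.float64(-56.0), np.float64(-6.8), 32, 'wheelvalve', np.float64(-92.0)), (np.float64(160.4), np.float64(-8.6), 25, 'wheelvalve', np.float64(-91.6))]
```

Spoke edges give a tight reading: the valve is at -92.1° (spread about 0.5°), an overshoot of 2°. I'll correct from the other side of the top spoke and straighten the tool on the way.

>>> move_arm([
  {"wx":0,"wy":0,"wz":0,"tx":15,"ty":0,"tz":-25,"claw":0},
  {"wx":0,"wy":0,"wz":0,"tx":20,"ty":0,"tz":-15,"claw":0},
  {"wx":0.03,"wy":0.03,"wz":-0.03,"tx":0,"ty":25,"tz":0,"claw":0},
  {"wx":0,"wy":0.03,"wz":0,"tx":0,"ty":25,"tz":0,"claw":0},
  {"wx":0,"wy":0,"wz":0,"tx":0,"ty":25,"tz":0,"claw":0},
  {"wx":0,"wy":0,"wz":0,"tx":0,"ty":25,"tz":0,"claw":0},
  {"wx":0,"wy":0,"wz":0,"tx":0,"ty":25,"tz":0,"claw":0},
  {"wx":0,"wy":0,"wz":0,"tx":0,"ty":0,"tz":0,"claw":0},
])

```text
time: 22.05
position: [0.4812, 0.0264, 0.2703]
orientation: [0.906, -0.019, 0.424, 0.013]
contact_force: [-0.1, -0.3, -0.1]
finger_gap: 0.0005
finger_force: 0.0
```

```bash
python3 st.py [-40,28,79] [0,28,46]
```

```text
22.05 [-0.2158, -0.662, 2.3509, 0.224, 0.5954, 1.2689] [0.4812, 0.0264, 0.2703] [0.9055, -0.0192, 0.4237, 0.0134] [-0.1 -0.3 -0.1]
[[0.64, -0.046, 0.767], [-0.023, -0.999, -0.041], [0.768, 0.008, -0.641]]
hubframe mm [-66.7  37.8 100.3]
to [-40, 28, 79] tool shift [ 0.7  9.7 34.2]
to [0, 28, 46] tool shift [ 1.   9.5 86.1]
```

>>> move_arm([
  {"wx":0,"wy":0,"wz":0,"tx":0,"ty":9,"tz":0,"claw":0},
  {"wx":0,"wy":0,"wz":0,"tx":0,"ty":0,"tz":18,"claw":0},
  {"wx":0,"wy":0,"wz":0,"tx":0,"ty":0,"tz":18,"claw":0},
  {"wx":0,"wy":0,"wz":0,"tx":0,"ty":0,"tz":0,"claw":0},
])

```text
time: 22.45
position: [0.5078, 0.0214, 0.2437]
orientation: [0.907, -0.015, 0.42, 0.011]
contact_force: [-0.4, 0.1, -0.1]
finger_gap: 0.0001
finger_force: 0.0
```

```bash
python3 st.py [0,28,46]
```

```text
22.45 [-0.2226, -0.5254, 2.3396, 0.2975, 0.4859, 1.1797] [0.5078, 0.0214, 0.2437] [0.9072, -0.015, 0.4203, 0.0107] [-0.4  0.1 -0.1]
[[0.646, -0.036, 0.762], [-0.018, -0.999, -0.032], [0.763, 0.007, -0.646]]
hubframe mm [-39.8  34.2  73.7]
to [0, 28, 46] tool shift [ 4.6  6.4 48.3]
```

>>> move_arm([
  {"wx":0,"wy":0,"wz":0,"tx":1,"ty":4,"tz":12,"claw":0},
  {"wx":0,"wy":0,"wz":0,"tx":2,"ty":1,"tz":12,"claw":0},
  {"wx":0,"wy":0,"wz":0,"tx":1,"ty":0,"tz":12,"claw":0},
  {"wx":0,"wy":0,"wz":0,"tx":0,"ty":0,"tz":12,"claw":0},
  {"wx":0,"wy":0,"wz":0,"tx":0,"ty":0,"tz":0,"claw":0},
])

```text
time: 22.95
position: [0.5472, 0.0149, 0.2171]
orientation: [0.907, -0.015, 0.421, 0.011]
contact_force: [0.6, -0.3, -0.0]
finger_gap: 0.0004
finger_force: 0.0
```

```bash
python3 st.py [0,19,46]
```

```text
22.95 [-0.2147, -0.3471, 2.2985, 0.391, 0.3525, 1.0801] [0.5472, 0.0149, 0.2171] [0.9068, -0.0147, 0.4212, 0.0107] [ 0.6 -0.3 -0. ]
[[0.645, -0.036, 0.764], [-0.018, -0.999, -0.032], [0.764, 0.007, -0.645]]
hubframe mm [-0.2 29.6 47.1]
to [0, 19, 46] tool shift [-0.9 10.5  0.9]
```

>>> move_arm([
  {"wx":0,"wy":0,"wz":0,"tx":0,"ty":3,"tz":0,"claw":0},
  {"wx":0,"wy":0,"wz":0,"tx":0,"ty":3,"tz":0,"claw":0},
  {"wx":0,"wy":0,"wz":0,"tx":0,"ty":2,"tz":0,"claw":0},
])

```text
time: 23.25
position: [0.5471, 0.0062, 0.2185]
orientation: [0.906, -0.015, 0.422, 0.011]
contact_force: [-2.3, 3.4, 2.2]
finger_gap: 0.0004
finger_force: 1.7
```

>>> move_arm([
  {"wx":0,"wy":0,"wz":0,"tx":0,"ty":1,"tz":0,"claw":0},
  {"wx":0,"wy":0,"wz":0,"tx":0,"ty":1,"tz":0,"claw":0},
])

```text
time: 23.45
position: [0.5472, 0.004, 0.2183]
orientation: [0.906, -0.015, 0.422, 0.011]
contact_force: [-1.3, 3.4, 2.9]
finger_gap: 0.0004
finger_force: 2.1
```

```bash
python3 st.py [0,19,46]
```

```text
23.45 [-0.2525, -0.3522, 2.3005, 0.4592, 0.3671, 0.9932] [0.5472, 0.004, 0.2183] [0.9063, -0.0153, 0.4223, 0.0111] [-1.3  3.4  2.9]
[[0.643, -0.037, 0.765], [-0.018, -0.999, -0.033], [0.766, 0.007, -0.643]]
hubframe mm [ 0.3 18.6 48.3]
to [0, 19, 46] tool shift [-2.  -0.4  1.3]
```

Contact has been pushed to the symmetric target. Back off, retract and measure.

>>> move_arm([
  {"wx":0,"wy":0,"wz":0,"tx":0,"ty":0,"tz":0,"claw":0},
  {"wx":0,"wy":0,"wz":0,"tx":0,"ty":-5,"tz":0,"claw":0},
  {"wx":0,"wy":0,"wz":0,"tx":0,"ty":-1,"tz":-10,"claw":0},
  {"wx":0,"wy":0,"wz":0,"tx":0,"ty":0,"tz":-20,"claw":0},
  {"wx":0,"wy":0,"wz":0,"tx":0,"ty":0,"tz":-20,"claw":0},
  {"wx":0,"wy":0,"wz":0,"tx":0,"ty":0,"tz":-20,"claw":0},
  {"wx":0,"wy":0,"wz":0,"tx":0,"ty":-10,"tz":-20,"claw":0},
  {"wx":0,"wy":0,"wz":0,"tx":0,"ty":-25,"tz":0,"claw":0},
  {"wx":0,"wy":0,"wz":0,"tx":0,"ty":-25,"tz":0,"claw":0},
  {"wx":0,"wy":0,"wz":0,"tx":0,"ty":0,"tz":0,"claw":0},
])

```text
time: 24.45
position: [0.4805, 0.0757, 0.275]
orientation: [0.906, -0.012, 0.422, 0.011]
contact_force: [0.4, -0.1, -0.3]
finger_gap: 0.0006
finger_force: 0.0
```

```bash
python3 st.py; python3 wr.py w12; cat > lsd.py <<'E'
from ang import *
hub=np.array([.546,-.0146,.17]); Rz=R.from_euler('z',-.0476)
n=sys.argv[1]; c=json.load(open(f'pics/{n}.json')); g=cv2.imread(f'pics/{n}.png',0); o=[]
for a in cv2.createLineSegmentDetector().detect(g)[0][:,0]:
  if np.hypot(a[0]-a[2],a[1]-a[3])<18: continue
  P=[(Rz.inv().apply(onplane(c,u,v,hub+Rz.apply([-.017,0,0]),Rz.apply([1,0,0]))-hub)*1000)[1:] for u,v in (a[:2],a[2:])]
  P=sorted(P,key=np.linalg.norm); d=P[1]-P[0]; ln=np.linalg.norm(d); d/=ln; off=d[0]*P[0][1]-d[1]*P[0][0]; an=np.degrees(np.arctan2(d[1],d[0]))
  if np.linalg.norm(P[1])<95 and np.linalg.norm(P[0])>20 and ln>25 and 4<abs(off)<10: o.append((round(float(an),1),round(float(off),1),round(float((an-18+36)%72-36-90),1)))
print(o); print('valve angle median',np.median([x[2] for x in o]))
E
python3 lsd.py w12; python3 brass.py w12
```

```text
24.45 [-0.0019, -0.62, 2.3206, -0.0518, 0.5702, 1.6261] [0.4805, 0.0757, 0.275] [0.9064, -0.0121, 0.422, 0.0106] [ 0.4 -0.1 -0.3]
[[0.644, -0.031, 0.765], [-0.013, -0.999, -0.029], [0.765, 0.009, -0.644]]
hubframe mm [-69.8  87.1 105. ]
hub px [409.41342633 229.33800467]
[(20.9, -6.2, -87.1), (164.0, -6.6, -88.0), (92.2, 5.1, -87.8), (20.2, 6.4, -87.8), (158.8, 9.3, -93.2), (-51.5, 7.4, -87.5)]
valve angle median -87.8
pred foot/tip px [392.48133155 263.09312619] [396.61216101 254.85807599]
[384 258   8   9  49] mean [  6.8 -85.3] ang -85.5 stem dir 74.0 r 73.0 98.0 sd [2.  8.3]
72 6 ang -85.1 -80.8
76 9 ang -85.7 -81.6
80 6 ang -86.2 -82.1
84 6 ang -86.7 -82.7
88 11 ang -88.4 -84.1
```

It now reads -87.7°. The calibration brackets 90° at finger y = -18.4 from the -y side, so one more small push from there.

>>> move_arm([
  {"wx":0,"wy":0,"wz":0,"tx":0,"ty":20,"tz":0,"claw":0},
  {"wx":0,"wy":0,"wz":0,"tx":0,"ty":20,"tz":0,"claw":0},
  {"wx":0,"wy":0,"wz":0,"tx":0,"ty":20,"tz":0,"claw":0},
  {"wx":0,"wy":0,"wz":0,"tx":0,"ty":20,"tz":0,"claw":0},
  {"wx":0,"wy":0,"wz":0,"tx":0,"ty":20,"tz":0,"claw":0},
  {"wx":0,"wy":0,"wz":0,"tx":0,"ty":18,"tz":0,"claw":0},
  {"wx":0,"wy":0,"wz":0,"tx":0,"ty":0,"tz":0,"claw":0},
])

```text
time: 25.2
position: [0.4761, -0.0495, 0.276]
orientation: [0.906, -0.019, 0.422, 0.013]
contact_force: [0.2, -0.1, 0.4]
finger_gap: 0.0003
finger_force: 0.0
```

```bash
python3 st.py [-40,-30,79] [0,-30,46]
```

```text
25.2 [-0.572, -0.6891, 2.3485, 0.5785, 0.7687, 0.7682] [0.4761, -0.0495, 0.276] [0.9063, -0.0188, 0.422, 0.0134] [ 0.2 -0.1  0.4]
[[0.643, -0.045, 0.764], [-0.023, -0.999, -0.04], [0.765, 0.008, -0.643]]
hubframe mm [-68.1 -38.2 106. ]
to [-40, -30, 79] tool shift [-2.5 -8.4 38.9]
to [0, -30, 46] tool shift [-2.  -8.6 90.7]
```

>>> move_arm([
  {"wx":0,"wy":0,"wz":0,"tx":-2,"ty":-5,"tz":0,"claw":0},
  {"wx":0,"wy":0,"wz":0,"tx":0,"ty":0,"tz":20,"claw":0},
  {"wx":0,"wy":0,"wz":0,"tx":0,"ty":0,"tz":18,"claw":0},
  {"wx":0,"wy":0,"wz":0,"tx":0,"ty":0,"tz":0,"claw":0},
])

```text
time: 25.6
position: [0.5037, -0.0393, 0.2471]
orientation: [0.907, -0.014, 0.42, 0.01]
contact_force: [-0.8, 0.3, -0.2]
finger_gap: 0.0007
finger_force: 0.0
```

```bash
python3 st.py [0,-30,46]
```

```text
25.6 [-0.4784, -0.547, 2.3421, 0.5961, 0.6155, 0.762] [0.5037, -0.0393, 0.2471] [0.9075, -0.0143, 0.4197, 0.0098] [-0.8  0.3 -0.2]
[[0.647, -0.034, 0.762], [-0.018, -0.999, -0.03], [0.762, 0.006, -0.647]]
hubframe mm [-41.  -26.7  77.1]
to [0, -30, 46] tool shift [ 2.8  3.7 51.4]
```

>>> move_arm([
  {"wx":0,"wy":0,"wz":0,"tx":1,"ty":4,"tz":13,"claw":0},
  {"wx":0,"wy":0,"wz":0,"tx":1,"ty":1,"tz":13,"claw":0},
  {"wx":0,"wy":0,"wz":0,"tx":0,"ty":0,"tz":13,"claw":0},
  {"wx":0,"wy":0,"wz":0,"tx":0,"ty":0,"tz":12,"claw":0},
  {"wx":0,"wy":0,"wz":0,"tx":0,"ty":0,"tz":0,"claw":0},
])

```text
time: 26.1
position: [0.5441, -0.0467, 0.2177]
orientation: [0.907, -0.014, 0.421, 0.01]
contact_force: [-0.1, 0.4, -0.6]
finger_gap: 0.0004
finger_force: 0.0
```

```bash
python3 st.py [0,-18.2,47.6]
```

```text
26.1 [-0.4333, -0.3544, 2.3015, 0.7087, 0.4658, 0.6472] [0.5441, -0.0467, 0.2177] [0.9069, -0.0145, 0.4209, 0.0104] [-0.1  0.4 -0.6]
[[0.645, -0.035, 0.763], [-0.018, -0.999, -0.031], [0.764, 0.007, -0.645]]
hubframe mm [ -0.4 -32.1  47.7]
to [0, -18.2, 47.6] tool shift [  0.4 -13.9   0.4]
```

>>> move_arm([
  {"wx":0,"wy":0,"wz":0,"tx":0,"ty":-3,"tz":0,"claw":0},
  {"wx":0,"wy":0,"wz":0,"tx":0,"ty":-3,"tz":0,"claw":0},
  {"wx":0,"wy":0,"wz":0,"tx":0,"ty":-3,"tz":0,"claw":0},
  {"wx":0,"wy":0,"wz":0,"tx":0,"ty":-2,"tz":0,"claw":0},
  {"wx":0,"wy":0,"wz":0,"tx":0,"ty":-1.5,"tz":0,"claw":0},
  {"wx":0,"wy":0,"wz":0,"tx":0,"ty":0,"tz":0,"claw":0},
])

```text
time: 26.7
position: [0.545, -0.0356, 0.219]
orientation: [0.906, -0.015, 0.422, 0.012]
contact_force: [-1.0, -0.6, 0.1]
finger_gap: 0.0008
finger_force: 0.4
```

```bash
python3 st.py [0,-18.2,47.6]
```

```text
26.7 [-0.3923, -0.3585, 2.3029, 0.6602, 0.4397, 0.7182] [0.545, -0.0356, 0.219] [0.9063, -0.0152, 0.4222, 0.0117] [-1.  -0.6  0.1]
[[0.643, -0.037, 0.765], [-0.018, -0.999, -0.034], [0.766, 0.008, -0.643]]
hubframe mm [ -0. -21.  49.]
to [0, -18.2, 47.6] tool shift [-1.  -2.9  0.9]
```

>>> move_arm([
  {"wx":0,"wy":0,"wz":0,"tx":0,"ty":-1.5,"tz":0,"claw":0},
  {"wx":0,"wy":0,"wz":0,"tx":0,"ty":-1,"tz":0,"claw":0},
  {"wx":0,"wy":0,"wz":0,"tx":0,"ty":0,"tz":0,"claw":0},
])

```text
time: 27.0
position: [0.5453, -0.0334, 0.219]
orientation: [0.906, -0.015, 0.422, 0.012]
contact_force: [-1.5, -2.3, 1.0]
finger_gap: 0.0003
finger_force: 1.3
```

>>> move_arm([
  {"wx":0,"wy":0,"wz":0,"tx":0,"ty":5,"tz":0,"claw":0},
  {"wx":0,"wy":0,"wz":0,"tx":0,"ty":1,"tz":-10,"claw":0},
  {"wx":0,"wy":0,"wz":0,"tx":0,"ty":0,"tz":-20,"claw":0},
  {"wx":0,"wy":0,"wz":0,"tx":0,"ty":0,"tz":-20,"claw":0},
  {"wx":0,"wy":0,"wz":0,"tx":0,"ty":0,"tz":-20,"claw":0},
  {"wx":0,"wy":0,"wz":0,"tx":0,"ty":10,"tz":-20,"claw":0},
  {"wx":0,"wy":0,"wz":0,"tx":0,"ty":25,"tz":0,"claw":0},
  {"wx":0,"wy":0,"wz":0,"tx":0,"ty":25,"tz":0,"claw":0},
  {"wx":0,"wy":0,"wz":0,"tx":0,"ty":25,"tz":0,"claw":0},
  {"wx":0,"wy":0,"wz":0,"tx":0,"ty":0,"tz":0,"claw":0},
])

```text
time: 28.0
position: [0.4725, -0.1237, 0.2773]
orientation: [0.907, -0.018, 0.422, 0.012]
contact_force: [-0.3, 0.2, 0.4]
finger_gap: 0.0003
finger_force: 0.0
```

```bash
python3 st.py; python3 wr.py w13; python3 lsd.py w13;python3 wr.py w14; python3 lsd.py w14; python3 brass.py w13
```

```text
28.0 [-0.8537, -0.6094, 2.3107, 0.7693, 0.9158, 0.4379] [0.4725, -0.1237, 0.2773] [0.9065, -0.0176, 0.4216, 0.0121] [-0.3  0.2  0.4]
[[0.644, -0.042, 0.764], [-0.022, -0.999, -0.037], [0.765, 0.007, -0.644]]
hubframe mm [ -68.2 -112.5  107.3]
hub px [208.4146855  228.73751242]
[(90.9, -7.1, -89.1), (160.3, 7.6, -91.7), (112.4, -6.3, -67.6), (-125.7, 6.4, -89.7), (15.7, 7.6, -92.3), (162.0, -5.6, -90.0), (18.2, -7.0, -89.8), (-126.3, -4.7, -90.3), (90.6, 6.3, -89.4)]
valve angle median -89.8
hub px [210.2815494  228.11812958]
[(90.9, -7.0, -89.1), (112.2, -6.2, -67.8), (160.5, 7.3, -91.5), (-125.8, 6.5, -89.8), (162.2, -5.8, -89.8), (18.9, 5.4, -89.1), (-126.3, -4.7, -90.3), (90.7, 6.1, -89.3)]
valve angle median -89.55
pred foot/tip px [229.12623269 262.44876235] [224.07106805 254.22069918]
[224 258   9   9  62] mean [  1.2 -86.9] ang -89.2 stem dir 109.2 r 74.0 100.0 sd [2.5 8. ]
72 3 ang -91.5 -89.6
76 8 ang -94.5 -88.2
80 16 ang -93.8 -87.3
84 8 ang -92.6 -86.9
88 7 ang -91.2 -86.5
```

The valve is at -89.7°, within measuring error of straight up, and the hub is where it was. The arm is clear, so I'm handing in.

```bash
python3 -c "
from rig import env
print(env.close_job())"
```

```text
the job is handed in; nothing more can be done
None
```

I pushed the wheel round by its spokes until the valve was at the bottom of the rim, measured within about 0.5° of straight up. The arm was clear and the wheel still when I handed the job in at about 28 s; no verdict came back.

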